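# Fetch the slide box from behind the reagent bottles

## Task

The slide box stands at the back of the reagent tray, behind a row of three bottles: stand all three bottles in the empty spill tray, then lay the slide box flat in the small slide tray, and after that put each bottle back on the reagent tray in the place where it stood at the start. Keep everything upright and set it down gently, never letting it drop, and do not disturb the oil vial and the coverslip box that share the reagent tray.

Things in the scene. Friction and masses are not known exactly. Their poses are not given: they have to be found in the camera images.
- round_bottle: Round amber glass bottle with a black screw cap; body 50 mm diameter up to 90 mm high, then a shoulder; the cap is 32 mm diameter and spans 104 to 128 mm above its underside (128 mm is the full height). 210 g. Origin: centre of the underside, z up. Like the other two bottles it is free to be gripped by its cap from above.
- square_bottle: White plastic bottle of square section with a white screw cap; body 48 x 48 mm up to 88 mm high, then a shoulder; the cap is 36 mm diameter and spans 98 to 122 mm above its underside (122 mm full height). 190 g. Origin: centre of the underside, z up, x and y square to its sides.
- slim_bottle: Slim round bare-aluminium bottle with a black screw cap; body 42 mm diameter up to 108 mm high, then a shoulder; the cap is 28 mm diameter and spans 120 to 142 mm above its underside (142 mm full height). 170 g. Origin: centre of the underside, z up.
- slide_box: Closed flat pale-green plastic box for microscope slides, 32 mm (its x) by 82 mm (its y) and 30 mm high, 110 g. Origin: centre of its underside, z up. It stands on the reagent tray behind (on the +x side of) the three bottles, its long side along the row, only 8 to 25 mm behind them, so the gripper has no room until they are gone.
- oil_vial: Bystander: small amber vial, 24 mm diameter and 43 mm high with its black cap, on the reagent tray beyond one end of the slide box. Origin: centre of the underside.
- coverslip_box: Bystander: small square coverslip box, clear with a white lid, 27 x 27 x 17 mm, on the reagent tray beyond the other end of the slide box. Origin: centre of the underside.
- reagent_tray: Grey shallow plastic tray with a 3 mm floor and 3 mm walls 12 mm high; does not move. Origin: centre of its underside, on the bench; its x axis is the short side (150 mm outside), its y axis the long side (196 mm outside). The three bottles stand in a row along its y, about 58 mm apart, in any order, 30 mm to the -x side of its middle; the slide box is on its +x half.
- spill_tray: Empty white shallow plastic tray with a 3 mm floor and 3 mm walls 15 mm high, the side area for the bottles (room for three in a row along y, 65 mm apart); does not move. Origin: centre of its underside, on the bench; its x axis is the short side (136 mm outside), its y axis the long side (216 mm outside). 
- slide_tray: Empty small black plastic tray with a 3 mm floor and 3 mm walls 10 mm high, inside 66 x 116 mm, in which the slide box lies lengthwise with about 17 mm to spare on each side; does not move. Origin: centre of its underside, on the bench; its x axis is the short side (72 mm outside), its y axis the long side (122 mm outside). 
Mind the look-alikes: they are no part of the job. There is more than one size of the slide_box; the one meant has the size given above. What is shaped like the round_bottle but red is not meant.

How it is judged:
By the outcome, as a careful person would: the job done as asked, in the order asked, and still so for the second after the job is handed in, with the robot touching nothing.
It also fails if it takes over 144 s, if anything falls off the work surface, if the arm or the gripper's body presses on something with over 40 N, if the wrist force passes 120 N, or if a joint passes its speed limit or range.

## Robot

A 6-joint arm with a two-finger parallel gripper is mounted at the origin on the work surface. World frame = base frame: x ahead of the robot, y to its left, z up, the work surface at z = 0. Lengths are in mm, angles in rad, forces in N, time in s.
With the tool pointing down it reaches from about 350 to 800 mm from the base axis. Payload 7.3 kg.
Tool frame: the origin (TCP) lies at the very end of the fingers, on their centre line; the grasp point (between the pads) lies 19 mm behind it; z points along the fingers, y is the direction in which the jaws open and shut (so a half turn about z gives the same grasp; the last joint's range is limited). The gripper opens to 85 mm and grips with 20 to 120 N. Pads are 22 mm wide; open, the fingers measure 114 mm over their backs; the gripper's body (76 mm by 85 mm) begins 54 mm behind the grasp point. The pads swing forward as they close: fully open they stand 13 mm farther back than shut.
Start: joints at [-1.364, 0.342, 1.524, -0, 1.275, -0.146], TCP at [181.424, -492.676, 231.322] pointing down, gripper open.
Joint ranges: [-2.53, 2.53], [-0.77, 2.02], [0.04, 2.7], [-1, 4.14], [0.28, 2.66], [-3.11, 3.11]. Speed limits (rad/s): [2.57, 2.57, 3.14, 3.14, 3.14, 3.14].

## Interface

Orientations are given as a unit quaternion [w, x, y, z].
In Python, from plant import r gives the robot as it stands.
- The arm moves only by the tool play_rows, never from a script. Its argument "rows" is a list of rows, each a list of 5 numbers: the opening, from 0 (shut) to 1 (fully open), then the shift along the world's x, y, z scaled (see below), then the turn about the world's z scaled (see below). A call has 1 to 10 rows; each row shifts and turns the pose as measured when the row begins; what a row does not reach is not made up. The controller multiplies each number of a shift by 40 mm and each number of a turn by 0.1 rad. A row lasts 1/8 s, in which the tool goes at most 62.5 mm and 10.7 degrees, less where a joint would pass 70% of its speed; a pose out of reach is approached as far as the arm can. A call with a number of a shift or a turn outside -1 to 1 is refused whole. A call with a gripper value outside its range is refused whole. The fingers move at their own pace and stop on an object; "squeeze" is the grip in N (left out, the last holds). Time passes only in rows, so rows that do not move let the fingers close. It gives the time, the measured TCP pose, the force and the opening at its end, in the units of the state.
- r.get_obs(): the state, without advancing time (a new reading comes with each control period).
- r.capture(name): name is "side" or "top"; returns a dict with "pixels" (384x512x3 uint8, blue, green, red), "depth" (384x512 float32, mm along the optical axis (not along the pixel's ray), 0 where there is no reading), "fx", "fy", "cx", "cy" (pixels), "world_from_camera" (4x4, takes a point from camera to world coordinates). Camera axes: x right, y up, looking along -z (the intrinsics and any distortion apply to the point x, -y, -z); pixel columns grow to the right and rows downward; lengths in mm; the calibration is good to about 2 mm. A picture is of the moment at which its call begins.
- r.hand_in(): hands the job in, once; it reports no verdict.
The state is a dict: "time_s": time; "joint_pos": joint angles; "qvel": joint speeds; "tau": joint torques, N m; "tool_pos": TCP position; "ee_rot": TCP orientation; "force": force on the tool from outside, world axes, zero at the start; "torque": the same for the moment, N m; "finger_gap": finger opening in mm.
Only numpy, scipy, OpenCV 4.12 (cv2) and the standard library are available. Lean on these libraries where they do the work, as an engineer would, in place of code of your own. Each camera call takes 0.05 s, during which the arm holds its last target. There are 200 camera calls.

## Working session

There is one attempt and no reset: what is moved stays moved. The work goes in short steps, Python scripts to look and compute and a tool call to move; the robot and the scene stay as the last step left them, time stands still between calls to the robot, and variables do not carry over. Pictures are saved under pics/ and viewed, about 12 in all and at most 16, crops included, and the job is handed in when it is done.

Besides the shell and the picture viewer there is one more tool, called by a JSON object that holds its "fn" and its "kwargs". play_rows: Moves the arm, as the interface text tells. Its arguments: {"type":"object","properties":{"rows":{"type":"array","items":{"type":"array","items":{"type":"number","minimum":-1,"maximum":1}}},"squeeze":{"type":"number"}},"required":["rows"]}

```bash
mkdir -p pics; ls
cat > h.py <<'E'
import numpy as np, cv2
from plant import r
def cap(n):
    c=r.capture(n); d=c["depth"]; v,u=np.mgrid[:d.shape[0],:d.shape[1]]
    x=(u-c["cx"])/c["fx"]*d; y=(v-c["cy"])/c["fy"]*d
    P=np.stack([x,-y,-d,np.ones_like(d)],-1)@np.asarray(c["world_from_camera"]).T
    P=P[...,:3]; P[d==0]=np.nan
    return c,P
E
python3 - <<'E'
from h import *
for n in("top","side"):
    c,P=cap(n); cv2.imwrite(f"pics/{n}0.png",c["pixels"]); np.save(n+"P.npy",P); np.save(n+"I.npy",c["pixels"])
    print(n,{k:(c[k] if k!="pixels" else 0) for k in c if k not in("depth",)})
print(r.get_obs())
E
```

```text
pics
top {'pixels': 0, 'fx': 460.60531508298874, 'fy': 460.60531508298874, 'cx': 256.6047404757428, 'cy': 188.61700509312243, 'world_from_camera': array([[-1.94013404e-02,  9.91303144e-01, -1.30160151e-01,
         4.47007296e+02],
       [-9.99809275e-01, -1.89450016e-02,  4.74339082e-03,
         7.62461819e+00],
       [ 2.23625396e-03,  1.30227355e-01,  9.91481636e-01,
         1.13025187e+03],
       [ 0.00000000e+00,  0.00000000e+00,  0.00000000e+00,
         1.00000000e+00]])}
side {'pixels': 0, 'fx': 413.04807446003105, 'fy': 413.04807446003105, 'cx': 251.94609603401153, 'cy': 193.3545031894056, 'world_from_camera': array([[ 9.78536233e-01,  1.36342320e-01, -1.54523828e-01,
         4.51067352e+02],
       [-2.06073477e-01,  6.50142665e-01, -7.31333192e-01,
        -6.96784164e+02],
       [ 7.50869686e-04,  7.47479289e-01,  6.64284690e-01,
         6.92139908e+02],
       [ 0.00000000e+00,  0.00000000e+00,  0.00000000e+00,
         1.00000000e+00]])}
{'time_s': 0.1, 'joint_pos': array([-1.36396152e+00,  3.42663932e-01,  1.52494244e+00, -1.35700557e-05,
        1.27544595e+00, -1.45982108e-01]), 'qvel': array([ 0.00057074, -0.0016404 , -0.00350376,  0.00074856, -0.00149304,
        0.0007951 ]), 'tau': array([ 1.80642674e-03, -4.34449661e+01, -2.46490467e+01, -1.08880649e-04,
        4.66728903e-03, -1.35284903e-07]), 'tool_pos': array([ 181.35646834, -492.27454733,  230.68251731]), 'ee_rot': array([-7.29298463e-04,  9.84479729e-01,  1.75496810e-01, -2.86895377e-05]), 'force': array([-0.06595015,  0.29065052, -0.32620752]), 'torque': array([ 0.00734465,  0.02235644, -0.0050042 ]), 'finger_gap': 85.48066344095992}
```

View pics/top0.png

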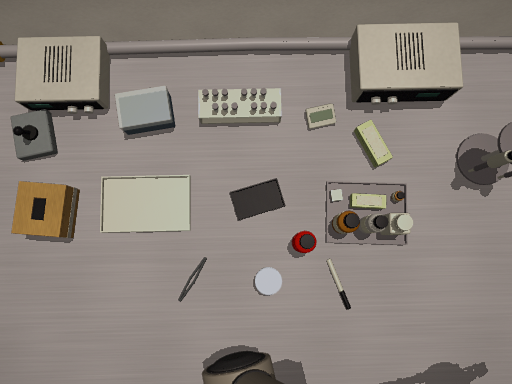

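View pics/side0.png

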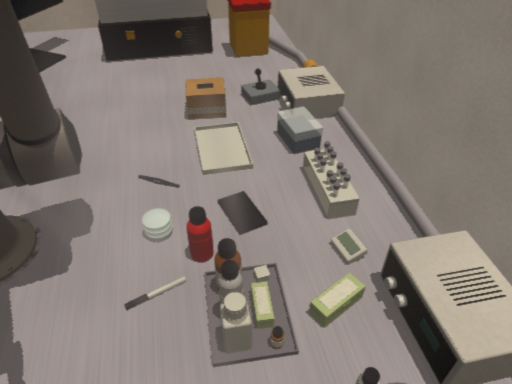

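```bash
cat > m.py <<'E'
from h import *
def rect(p):
    (c,s,a)=cv2.minAreaRect(p[:,:2].astype(np.float32)); return np.round(c,1),np.round(s,1),round(a,1),len(p)
def look(P,box,z0,z1):
    (x0,x1,y0,y1)=box; m=(P[...,0]>x0)&(P[...,0]<x1)&(P[...,1]>y0)&(P[...,1]<y1)&(P[...,2]>z0)&(P[...,2]<z1)
    n,l,s,c=cv2.connectedComponentsWithStats(m.astype(np.uint8))
    for i in range(1,n):
        if s[i,4]>12:
            p=P[l==i]; print(rect(p),'z',np.round(np.percentile(p[:,2],[5,50,95]),1),'px',np.round(c[i]))
E
python3 - <<'E'
from m import *
for n in("top","side"):
    P=np.load(n+"P.npy"); print(n)
    b=(300,520,-360,-110)
    print("caps");look(P,b,114,150)
    print("boxes");look(P,(380,480,-350,-130),25,60)
    print("low");look(P,(380,480,-350,-130),14,25)
    print("walls");look(P,(300,520,-350,-130),6,14.5)
    print("spill");look(P,(300,520,120,370),1,20)
    print("slide");look(P,(300,520,-90,80),1,20)
    print("red"); look(P,(250,450,-120,-60),60,150)
    print("bench",np.nanmedian(P[280:300,200:250,2]) )
E
```

```text
top
caps
(array([ 503.9, -202.5]), array([32.1, 29.9]), 87.4, 186) z [122.8 131.1 134.4] px [351. 220.]
(array([ 501. , -259.8]), array([32.3, 35.5]), 89.9, 250) z [115.3 142.2 147.2] px [378. 222.]
(array([ 499.5, -317.6]), array([36.2, 34.6]), 89.7, 230) z [118.5 124.9 128.1] px [404. 222.]
(array([ 463.1, -114.7]), array([ 9.3, 28.2]), 87.1, 48) z [124.7 127.8 130.8] px [311. 241.]
boxes
(array([ 476.1, -307.9]), array([27.1,  2.4]), 81.9, 20) z [27.8 54.2 59.4] px [388. 234.]
low
walls
(array([ 481. , -171.3]), array([70.5, 33.2]), 32.0, 77) z [ 8.  11.6 14.1] px [329. 234.]
(array([ 463. , -232.5]), array([18.7,  7.4]), 88.9, 16) z [ 6.1 10.3 14.1] px [354. 241.]
(array([ 457.7, -256.7]), array([18.8,  2.4]), 88.8, 17) z [ 8.9 11.8 14.2] px [365. 242.]
(array([ 456.9, -299.8]), array([33. ,  2.5]), 88.9, 17) z [ 6.5 11.5 14.1] px [383. 243.]
(array([ 453.7, -339.8]), array([ 4.8, 16.9]), 7.4, 15) z [ 7.7 11.7 13.4] px [400. 243.]
(array([ 361.8, -188.2]), array([124.5,  12.2]), 20.6, 227) z [ 7.3 10.9 14. ] px [338. 283.]
spill
(array([489.8, 260. ]), array([219.6,  60.7]), 88.9
[... 7704 characters left out ...]
 119.8]), 62.4, 218) z [1.1 4.3 6.9] px [158. 181.]
slide
(array([470.8,  63.1]), array([32.8,  9.8]), 84.0, 15) z [1.1 1.9 2.7] px [195. 201.]
(array([498.1,  26.6]), array([22.9, 42.9]), 13.9, 42) z [1.1 1.6 3.8] px [209. 210.]
(array([404. ,  47.1]), array([14.7, 21.6]), 41.6, 16) z [1.1 1.6 2. ] px [170. 209.]
(array([382.1, -37. ]), array([80.4, 55.4]), 13.2, 200) z [ 1.3 10.6 18.2] px [160. 236.]
(array([515.4, -34.3]), array([23.2,  4.7]), 68.1, 13) z [1.1 1.8 2.6] px [220. 226.]
(array([426.2, -35.1]), array([ 7.8, 26.3]), 12.4, 13) z [1.1 1.5 2.6] px [181. 233.]
red
(array([ 444.3, -107.9]), array([10.8, 23.8]), 15.7, 84) z [ 64.7  93.4 120.4] px [188. 228.]
bench 27.200811228946804
```

Run:
```python
import numpy as np,cv2
I=np.load("topI.npy"); J=np.load("sideI.npy")
a=cv2.resize(I[170:255,315:415],(600,510),interpolation=cv2.INTER_CUBIC)
cv2.imwrite("pics/c1.png",a)
```

```text
(no output)
```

View pics/c1.png

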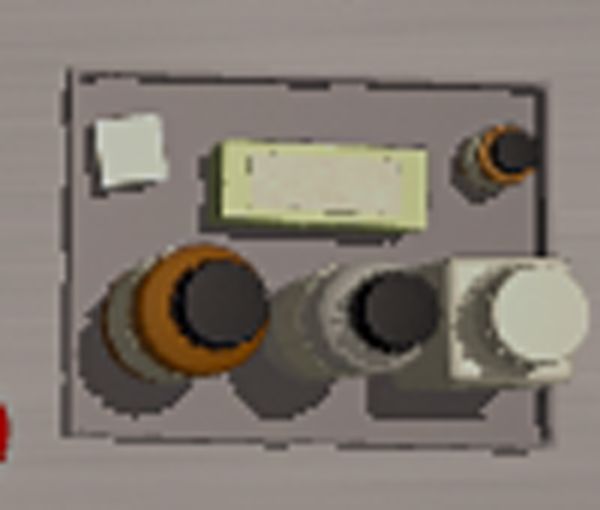

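Run:
```python
from m import *
I={}
for n in("top","side"):
    P=np.load(n+"P.npy"); print(n)
    print("cap r");look(P,(470,540,-235,-170),125,138)
    print("cap s");look(P,(470,540,-290,-230),136,155)
    print("cap q");look(P,(470,540,-350,-285),119,130)
    print("slidebox");look(P,(520,600,-330,-150),24,60)
    print("low");look(P,(520,600,-330,-150),11,24)
    im=np.load(n+"I.npy").astype(int)
    g=im.sum(2)
    # tray by whole-silhouette: spill (bright), slide tray (dark)
    B=(P[...,0]>440)&(P[...,0]<640)&(P[...,1]>110)&(P[...,1]<390)&(P[...,2]<25)
    print("spill walls");look(P,(440,640,120,400),9,20)
    m=B&(g>560); n_,l,s,c=cv2.connectedComponentsWithStats(m.astype(np.uint8)); i=1+np.argmax(s[1:,4]); print("spill bright",rect(P[l==i]),g[204,146] if n=="top" else 0)
    m=(P[...,0]>440)&(P[...,0]<640)&(P[...,1]>-90)&(P[...,1]<100)&(P[...,2]<25)&(g<200)
    n_,l,s,c=cv2.connectedComponentsWithStats(m.astype(np.uint8)); i=1+np.argmax(s[1:,4]); print("slide dark",rect(P[l==i]))
    print("slide walls");look(P,(440,640,-100,110),6,14)
    print("reagent walls");look(P,(440,640,-400,-130),7.5,16)
    print("red");look(P,(430,500,-130,-80),122,140)
```

```text
top
cap r
(array([ 505.5, -202.6]), array([30.9, 30.4]), 39.3, 175) z [127.7 131.5 134.4] px [352. 220.]
cap s
(array([ 500.5, -262. ]), array([26.8, 27.8]), 81.3, 148) z [138.6 145.2 148. ] px [381. 221.]
cap q
(array([ 500.1, -317.8]), array([33.7, 34.7]), 7.0, 213) z [121.6 125.  128. ] px [404. 222.]
slidebox
(array([ 558. , -264.6]), array([81.6, 32.6]), 85.9, 473) z [29.5 33.4 37.1] px [368. 200.]
(array([ 568.5, -328.3]), array([12.5,  3.1]), 0.1, 14) z [25.2 31.4 37.4] px [394. 195.]
low
(array([ 574.4, -190.5]), array([26.5, 27.3]), 5.6, 122) z [16.7 20.  23.3] px [336. 194.]
(array([ 533.2, -166.8]), array([ 2.5, 24.4]), 87.4, 14) z [11.  11.4 14.5] px [327. 211.]
spill walls
(array([564.1, 275.4]), array([136.8, 217.1]), 0.0, 480) z [10.3 14.5 18.3] px [145. 202.]
spill bright (array([592.3, 169.7]), array([ 1.2, 61.7]), 89.5, 26) 542
slide dark (array([569.1,   1.6]), array([ 71.3, 120.5]), 15.8, 1431)
slide walls
(array([5.702e+02, 4.000e-01]), array([ 71.8, 125.4]), 16.0, 151) z [ 6.3  9.7 12.9] px [264. 203.]
(array([588.6,  22.6]), array([29.6, 93.9]), 19.8, 76) z [ 6
[... 732 characters left out ...]
[ 501.2, -321.2]), array([35.8, 34.8]), 54.7, 375) z [121.2 125.2 127. ] px [234. 302.]
slidebox
(array([ 559.4, -267.6]), array([82.7, 32.7]), 85.6, 708) z [28.  33.5 35.6] px [261. 302.]
low
(array([ 568.3, -188. ]), array([40. , 59.3]), 87.7, 220) z [11.6 19.8 22.3] px [260. 271.]
(array([ 556.9, -307. ]), array([ 2.9, 31.2]), 85.5, 62) z [12.4 17.4 23.1] px [265. 324.]
spill walls
(array([566.1, 273.5]), array([136.7, 223. ]), 0.2, 346) z [ 9.6 13.9 16.5] px [223. 148.]Traceback (most recent call last):
  File "<stdin>", line 15, in <module>
    return _wrapfunc(a, 'argmax', axis=axis, out=out, **kwds)
    return bound(*args, **kwds)
ValueError: attempt to get argmax of an empty sequence
```

{"fn": "play_rows", "kwargs": {"rows": [[0.6,0.8,0.7,-0.05,1],[0.6,0.8,0.7,-0.05,1],[0.6,0.8,0.7,-0.05,1],[0.6,0.8,0.7,-0.05,1],[0.6,0.8,0.7,-0.05,1],[0.6,0.8,0.7,-0.05,1],[0.6,0.8,0.7,-0.05,1],[0.6,0.8,0.7,-0.05,1],[0.6,0.8,0.7,-0.05,1],[0.6,0.8,0.7,-0.05,1]], "squeeze": 60}}

```text
time_s: 1.35
tool_pos: [507.0, -203.2, 206.5]
ee_rot: [-0.003, 0.771, 0.636, -0.002]
force: [1.2, -0.2, 0.6]
finger_gap: 51.0
```

{"fn": "play_rows", "kwargs": {"rows": [[0.6,0,0,0,0.7],[0.6,0,0,0,0.7],[0.6,0,0,0,0],[0.6,0,0,-0.6,0],[0.6,0,0,-0.6,0],[0.6,0,0,0,0]]}}

```text
time_s: 2.1
tool_pos: [508.1, -200.0, 155.4]
ee_rot: [-0.005, 0.723, 0.69, -0.003]
force: [0.6, 0.4, 0.2]
finger_gap: 51.3
```

```bash
cat > st.py <<'E'
from h import *
o=r.get_obs(); q=o["ee_rot"]; print(round(o["time_s"],2),np.round(o["tool_pos"],1),"yaw",round(2*np.arctan2(q[2],q[1]),3),"tilt",np.round(q[[0,3]],4),"gap",round(o["finger_gap"],1),"F",np.round(o["force"],1),"q",np.round(o["joint_pos"],2))
E
python3 st.py
```

```text
2.1 [ 508.1 -200.   155.4] yaw 1.524 tilt [-0.005  -0.0025] gap 51.3 F [0.6 0.4 0.2] q [-0.51  0.46  1.57 -0.    1.13 -0.47]
```

{"fn": "play_rows", "kwargs": {"rows": [[0.6,-0.05,-0.1,-0.5,0],[0.6,0,0,-0.5,0],[0.6,0,0,-0.25,0],[0.6,0,0,0,0]]}}

```text
time_s: 2.6
tool_pos: [507.7, -205.8, 108.0]
ee_rot: [-0.002, 0.725, 0.689, -0.002]
force: [-0.0, 0.1, 0.5]
finger_gap: 51.4
```

```bash
python3 st.py
```

```text
2.6 [ 507.7 -205.8  108. ] yaw 1.52 tilt [-0.0024 -0.0018] gap 51.4 F [-0.   0.1  0.5] q [-0.52  0.51  1.62 -0.    1.01 -0.47]
```

{"fn": "play_rows", "kwargs": {"rows": [[0.6,0,0.04,-0.08,0],[0.15,0,0,0,0],[0.15,0,0,0,0],[0.15,0,0,0,0],[0.15,0,0,0,0]]}}

```text
time_s: 3.22
tool_pos: [508.6, -204.4, 106.7]
ee_rot: [-0.001, 0.725, 0.689, -0.001]
force: [-0.4, -0.4, -1.0]
finger_gap: 30.1
```

```bash
python3 st.py; python3 -c "
from h import *
c,P=cap('side');cv2.imwrite('pics/g1.png',c['pixels'][150:,120:420])"
```

```text
3.23 [ 508.6 -204.4  106.7] yaw 1.52 tilt [-0.0009 -0.0013] gap 30.1 F [-0.4 -0.4 -1. ] q [-0.52  0.51  1.63 -0.    1.   -0.47]
```

View pics/g1.png

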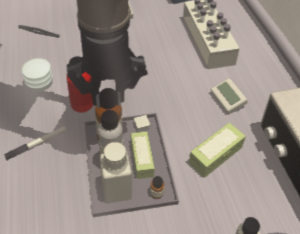

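{"fn": "play_rows", "kwargs": {"rows": [[0.15,0,0,0.2,0],[0.15,0,0,0.6,0],[0.15,0,0,0.8,0],[0.15,0,0,0.9,0],[0.15,0,0,0.8,0],[0.15,0,0,0.5,0],[0.15,0,0,0,0]]}}

```text
time_s: 4.15
tool_pos: [507.3, -203.7, 265.2]
ee_rot: [-0.001, 0.725, 0.689, -0.001]
force: [1.0, 0.9, -2.4]
finger_gap: 30.1
```

```bash
python3 st.py
python3 - <<'E'
from h import *
c,P=cap('side');cv2.imwrite('pics/g2.png',c['pixels'][100:,100:420])
E
```

```text
4.15 [ 507.3 -203.7  265.2] yaw 1.52 tilt [-0.0014 -0.0014] gap 30.1 F [ 1.   0.9 -2.4] q [-0.52  0.36  1.4  -0.    1.38 -0.47]
```

View pics/g2.png

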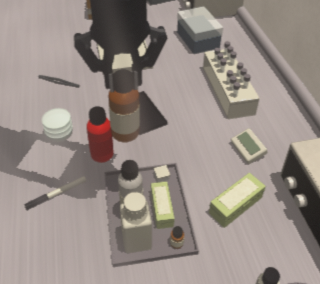

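{"fn": "play_rows", "kwargs": {"rows": [[0.15,0.1,0.4,0,0],[0.15,0.1,0.7,0,0],[0.15,0.1,0.9,0,0],[0.15,0.1,1,0,0],[0.15,0.1,1,0,0],[0.15,0.1,1,0,0],[0.15,0.1,1,0,0],[0.15,0.1,1,0,0],[0.15,0.1,1,0,0],[0.15,0.1,1,0,0]]}}

```text
time_s: 5.45
tool_pos: [540.5, 176.0, 251.0]
ee_rot: [-0.013, 0.726, 0.688, -0.008]
force: [1.0, -0.1, -1.9]
finger_gap: 30.2
```

{"fn": "play_rows", "kwargs": {"rows": [[0.15,0.1,1,0,0],[0.15,0.1,0.9,0,0],[0.15,0.1,0.7,0,0],[0.15,0.1,0.5,0,0],[0.15,0,0.2,0,0],[0.15,0,0,0,0],[0.15,0,0,0,0]]}}

```text
time_s: 6.32
tool_pos: [549.2, 319.6, 241.7]
ee_rot: [-0.017, 0.723, 0.691, -0.015]
force: [-0.6, -1.1, -2.4]
finger_gap: 30.2
```

```bash
python3 st.py
```

```text
6.33 [549.2 319.6 241.7] yaw 1.525 tilt [-0.0167 -0.0149] gap 30.2 F [-0.6 -1.1 -2.4] q [0.4  0.57 1.13 0.02 1.48 0.44]
```

{"fn": "play_rows", "kwargs": {"rows": [[0.15,0.1,0.1,0,0],[0.15,0.1,0.1,0,0],[0.15,0.1,0.1,0,0],[0.15,0.1,0.1,0,0],[0.15,0,0,0,0]]}}

```text
time_s: 6.95
tool_pos: [567.1, 335.0, 242.2]
ee_rot: [-0.016, 0.724, 0.69, -0.015]
force: [-0.4, -0.5, -2.4]
finger_gap: 30.2
```

```bash
python3 st.py
```

```text
6.95 [567.1 335.  242.2] yaw 1.522 tilt [-0.0165 -0.0145] gap 30.2 F [-0.4 -0.5 -2.4] q [0.41 0.61 1.05 0.02 1.52 0.45]
```

{"fn": "play_rows", "kwargs": {"rows": [[0.15,0,0.05,-0.4,0],[0.15,0,0.05,-0.7,0],[0.15,0,0,-0.7,0],[0.15,0,0,-0.6,0],[0.15,0,0,-0.4,0],[0.15,0,0,-0.2,0],[0.15,0,0,0,0]]}}

```text
time_s: 7.82
tool_pos: [564.8, 338.7, 113.8]
ee_rot: [-0.017, 0.724, 0.69, -0.016]
force: [0.3, 0.0, -1.4]
finger_gap: 30.1
```

```bash
sed -i 's/"tilt",np.round(q\[\[0,3\]\],4)/"tilt",np.round([2*(q[1]*q[3]+q[0]*q[2]),2*(q[2]*q[3]-q[0]*q[1])],3)/' st.py; python3 st.py
```

```text
7.83 [564.8 338.7 113.8] yaw 1.522 tilt [-0.047  0.002] gap 30.1 F [ 0.3  0.  -1.4] q [0.41 0.71 1.23 0.02 1.24 0.45]
```

{"fn": "play_rows", "kwargs": {"rows": [[0.15,0,0,-0.08,0],[0.15,0,0,-0.04,0],[0.15,0,0,0,0]]}}

```text
time_s: 8.2
tool_pos: [566.0, 339.2, 110.9]
ee_rot: [-0.016, 0.724, 0.69, -0.014]
force: [0.6, -0.1, -1.6]
finger_gap: 30.3
```

{"fn": "play_rows", "kwargs": {"rows": [[0.15,0,0,-0.03,0],[0.15,0,0,0,0]]}}

```text
time_s: 8.45
tool_pos: [566.2, 339.3, 110.3]
ee_rot: [-0.016, 0.724, 0.69, -0.014]
force: [0.5, -0.6, -1.5]
finger_gap: 30.5
```

```bash
python3 st.py
```

```text
8.45 [566.2 339.3 110.3] yaw 1.522 tilt [-0.042  0.004] gap 30.5 F [ 0.5 -0.6 -1.5] q [0.41 0.71 1.24 0.02 1.23 0.45]
```

{"fn": "play_rows", "kwargs": {"rows": [[0.15,0,0,-0.04,0],[0.15,0,0,-0.04,0],[0.15,0,0,0,0]]}}

```text
time_s: 8.82
tool_pos: [566.3, 339.4, 107.4]
ee_rot: [-0.016, 0.724, 0.69, -0.013]
force: [-1.1, -0.2, -0.2]
finger_gap: 30.5
```

{"fn": "play_rows", "kwargs": {"rows": [[0.15,0,0,-0.04,0],[0.15,0,0,0,0]]}}

```text
time_s: 9.07
tool_pos: [566.5, 339.8, 107.6]
ee_rot: [-0.016, 0.724, 0.69, -0.013]
force: [0.1, -0.1, -1.2]
finger_gap: 30.3
```

```bash
python3 st.py
```

```text
9.07 [566.5 339.8 107.6] yaw 1.523 tilt [-0.04   0.006] gap 30.3 F [ 0.1 -0.1 -1.2] q [0.41 0.71 1.24 0.02 1.22 0.45]
```

{"fn": "play_rows", "kwargs": {"rows": [[0.15,0,0,-0.05,0],[0.15,0,0,0,0],[0.38,0,0,0,0],[0.42,0,0,0,0],[0.6,0,0,0,0],[0.6,0,0,0,0]]}}

```text
time_s: 9.82
tool_pos: [567.0, 340.3, 106.8]
ee_rot: [-0.016, 0.724, 0.69, -0.012]
force: [0.3, -0.7, 0.2]
finger_gap: 51.0
```

```bash
python3 st.py
```

```text
9.82 [567.  340.3 106.8] yaw 1.523 tilt [-0.039  0.007] gap 51.0 F [ 0.3 -0.7  0.2] q [0.41 0.71 1.24 0.02 1.22 0.45]
```

{"fn": "play_rows", "kwargs": {"rows": [[0.6,0,0,0.4,0],[0.6,0,0,0.8,0],[0.6,0,0,0.6,0],[0.6,0,0,0,0]]}}

```text
time_s: 10.32
tool_pos: [567.5, 340.4, 184.0]
ee_rot: [-0.015, 0.724, 0.69, -0.01]
force: [0.1, -0.4, 0.4]
finger_gap: 51.3
```

```bash
python3 st.py
python3 - <<'E'
from m import *
c,P=cap('side');look(P,(500,620,260,400),122,140)
cv2.imwrite('pics/g3.png',c['pixels'])
E
```

```text
10.32 [567.5 340.4 184. ] yaw 1.522 tilt [-0.036  0.008] gap 51.3 F [ 0.1 -0.4  0.4] q [0.41 0.65 1.14 0.02 1.38 0.46]
(array([560.9, 338. ]), array([31.4, 31.2]), 64.7, 81) z [123.4 130.7 132.6] px [214.  98.]
```

View pics/g3.png

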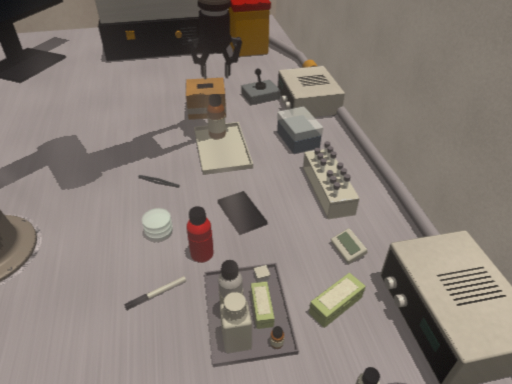

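{"fn": "play_rows", "kwargs": {"rows": [[0.6,-0.1,-0.5,0.1,0],[0.6,-0.1,-0.8,0.1,0],[0.6,-0.1,-1,0.1,0],[0.6,-0.1,-1,0,0],[0.6,-0.1,-1,0,0],[0.6,-0.1,-1,0,0],[0.6,-0.1,-1,0,0],[0.6,-0.1,-1,0,0],[0.6,-0.1,-1,0,0],[0.6,-0.1,-1,0,0]]}}

```text
time_s: 11.62
tool_pos: [518.7, -41.0, 183.5]
ee_rot: [-0.021, 0.722, 0.691, -0.018]
force: [0.6, 0.0, 1.4]
finger_gap: 50.9
```

{"fn": "play_rows", "kwargs": {"rows": [[0.6,-0.1,-1,0,0],[0.6,-0.1,-1,0,0],[0.6,-0.1,-1,0,0],[0.6,-0.1,-0.8,0,0],[0.6,-0.1,-0.6,0,0],[0.6,0,-0.3,0,0],[0.6,0,0,0,0],[0.6,0,0,0,0]]}}

```text
time_s: 12.62
tool_pos: [493.6, -235.0, 176.2]
ee_rot: [-0.027, 0.723, 0.69, -0.02]
force: [-0.1, 0.4, -0.3]
finger_gap: 51.4
```

```bash
python3 st.py
```

```text
12.62 [ 493.6 -235.   176.2] yaw 1.524 tilt [-0.067  0.012] gap 51.4 F [-0.1  0.4 -0.3] q [-0.57  0.47  1.49 -0.03  1.25 -0.51]
```

{"fn": "play_rows", "kwargs": {"rows": [[0.6,0.05,-0.1,0.1,0],[0.6,0.05,-0.1,0.1,0],[0.6,0.05,-0.1,0.1,0],[0.6,0.05,-0.1,0.1,0],[0.6,0.05,-0.1,0.1,0],[0.6,0,-0.1,0,0],[0.6,0,0,0,0],[0.6,0,0,0,0]]}}

```text
time_s: 13.62
tool_pos: [504.9, -259.0, 198.1]
ee_rot: [-0.027, 0.722, 0.691, -0.02]
force: [-0.2, -0.0, -0.3]
finger_gap: 51.1
```

```bash
python3 st.py
```

```text
13.62 [ 504.9 -259.   198.1] yaw 1.527 tilt [-0.066  0.011] gap 51.1 F [-0.2 -0.  -0.3] q [-0.59  0.48  1.4  -0.03  1.32 -0.54]
```

{"fn": "play_rows", "kwargs": {"rows": [[0.6,0.9,0,0,0],[0.6,0.9,0,0,0],[0.6,0.9,0,0,0],[0.6,0.9,0,0,0],[0.6,0,0,0,0],[0.6,0,0,0,0]]}}

```text
time_s: 14.38
tool_pos: [651.3, -257.9, 196.4]
ee_rot: [-0.029, 0.722, 0.691, -0.021]
force: [0.3, -0.0, 0.7]
finger_gap: 51.5
```

```bash
python3 st.py
```

```text
14.38 [ 651.3 -257.9  196.4] yaw 1.526 tilt [-0.07   0.013] gap 51.5 F [ 0.3 -0.   0.7] q [-0.48  0.75  0.92 -0.02  1.54 -0.43]
```

{"fn": "play_rows", "kwargs": {"rows": [[0.6,-0.9,0,0,0],[0.6,-0.9,0,0,0],[0.6,-0.9,0,0,0],[0.6,-0.9,0,0,0],[0.6,0,0,0,0],[0.6,0,0,0,0]]}}

```text
time_s: 15.12
tool_pos: [497.5, -257.3, 197.6]
ee_rot: [-0.029, 0.723, 0.69, -0.021]
force: [-0.0, 1.0, 0.1]
finger_gap: 51.0
```

```bash
python3 st.py
```

```text
15.12 [ 497.5 -257.3  197.6] yaw 1.523 tilt [-0.07   0.012] gap 51.0 F [-0.   1.   0.1] q [-0.6   0.47  1.42 -0.03  1.32 -0.54]
```

{"fn": "play_rows", "kwargs": {"rows": [[0.6,0,0,0.1,-1],[0.6,0,0,0.1,-1],[0.6,0,0,0.1,-1],[0.6,0,0,0.1,-1],[0.6,0,0,0.1,-1],[0.6,0,0,0.1,-1],[0.6,0,0,0.1,-1],[0.6,0,0,0.1,-1],[0.6,0,0,0.1,-1],[0.6,0,0,0.1,-1]]}}

```text
time_s: 16.38
tool_pos: [504.7, -257.2, 238.1]
ee_rot: [-0.034, 0.969, 0.245, -0.003]
force: [0.2, 0.2, -0.6]
finger_gap: 51.5
```

```bash
python3 st.py
```

```text
16.38 [ 504.7 -257.2  238.1] yaw 0.495 tilt [-0.023  0.064] gap 51.5 F [ 0.2  0.2 -0.6] q [-0.63  0.44  1.35  0.04  1.4   0.44]
```

{"fn": "play_rows", "kwargs": {"rows": [[0.6,0,0,0,-1],[0.6,0,0,0,-1],[0.6,0,0,0,-1],[0.6,0,0,0,-1],[0.6,0,0,0,-1],[0.6,0,0,0,-1],[0.6,0,0,0,-1],[0.6,0,0,0,-1],[0.6,0,0,0,-1],[0.6,0,0,0,-1]]}}

```text
time_s: 17.62
tool_pos: [512.5, -257.2, 237.8]
ee_rot: [-0.03, 0.964, -0.263, 0.015]
force: [-0.5, 0.1, -0.6]
finger_gap: 50.8
```

```bash
python3 st.py
```

```text
17.62 [ 512.5 -257.2  237.8] yaw -0.533 tilt [0.045 0.049] gap 50.8 F [-0.5  0.1 -0.6] q [-0.64  0.42  1.39  0.07  1.33  1.45]
```

{"fn": "play_rows", "kwargs": {"rows": [[0.6,-0.4,-0.25,0,-1],[0.6,-0.87,-0.5,0,-1],[0.6,-0.87,-0.5,0,-1],[0.6,-0.87,-0.5,0,-1],[0.6,-0.87,-0.5,0,-1],[0.6,-0.87,-0.5,0,-1],[0.6,-0.87,-0.5,0,-1],[0.6,-0.87,-0.5,0,-1],[0.6,-0.87,-0.5,0,-1],[0.6,-0.87,-0.5,0,-1]]}}

```text
time_s: 18.88
tool_pos: [181.5, -453.9, 238.5]
ee_rot: [-0.017, 0.712, -0.702, 0.031]
force: [-0.1, 0.2, -0.6]
finger_gap: 51.7
```

```bash
python3 st.py
```

```text
18.88 [ 181.5 -453.9  238.5] yaw -1.556 tilt [ 0.067 -0.02 ] gap 51.7 F [-0.1  0.2 -0.6] q [-1.39  0.25  1.64  0.07  1.22  1.72]
```

{"fn": "play_rows", "kwargs": {"rows": [[0.6,0,0,0,-0.5],[0.6,0.87,0.5,0,0],[0.6,0.87,0.5,0,0],[0.6,0.87,0.5,0,0],[0.6,0.87,0.5,0,0],[0.6,0.87,0.5,0,0],[0.6,0.87,0.5,0,0],[0.6,0.87,0.5,0,0],[0.6,0.87,0.5,0,0],[0.6,0,0,0,0]]}}

```text
time_s: 20.12
tool_pos: [471.2, -293.9, 239.4]
ee_rot: [0.015, -0.692, 0.721, -0.035]
force: [-0.1, -0.1, -0.3]
finger_gap: 50.9
```

```bash
python3 st.py
```

```text
20.12 [ 471.2 -293.9  239.4] yaw 4.671 tilt [ 0.07  -0.029] gap 50.9 F [-0.1 -0.1 -0.3] q [-0.71  0.35  1.49  0.03  1.23  2.47]
```

{"fn": "play_rows", "kwargs": {"rows": [[0.6,0,0.9,0,0],[0.6,0,1,0,0],[0.6,0,1,0,0],[0.6,0,1,0,0],[0.6,0,0.6,0,0],[0.6,0,0,0,0]]}}

```text
time_s: 20.88
tool_pos: [470.3, -112.5, 239.2]
ee_rot: [0.015, -0.691, 0.722, -0.035]
force: [-0.9, 0.5, -0.6]
finger_gap: 51.1
```

```bash
python3 st.py
```

```text
20.88 [ 470.3 -112.5  239.2] yaw 4.669 tilt [ 0.07  -0.031] gap 51.1 F [-0.9  0.5 -0.6] q [-0.39  0.22  1.68 -0.    1.17  2.79]
```

{"fn": "play_rows", "kwargs": {"rows": [[0.6,0,-1,0,0],[0.6,0,-1,0,0],[0.6,0,-1,0,0],[0.6,0,-1,0,0],[0.6,0,0,0,0],[0.6,0,0,0,0]]}}

```text
time_s: 21.62
tool_pos: [468.0, -284.6, 239.2]
ee_rot: [0.014, -0.69, 0.723, -0.037]
force: [-0.1, 0.2, -0.0]
finger_gap: 51.4
```

```bash
python3 st.py
```

```text
21.62 [ 468.  -284.6  239.2] yaw 4.666 tilt [ 0.07  -0.034] gap 51.4 F [-0.1  0.2 -0. ] q [-0.7   0.33  1.52  0.02  1.22  2.48]
```

{"fn": "play_rows", "kwargs": {"rows": [[0.6,0,0,0,1],[0.6,0,0,0,1],[0.6,0,0,0,1],[0.6,0,0,0,1],[0.6,0,0,0,1],[0.6,0,0,0,1],[0.6,0,0,0,1],[0.6,0,0,0,1],[0.6,0,0,0,1],[0.6,0,0,0,1]]}}

```text
time_s: 22.88
tool_pos: [467.5, -277.3, 240.6]
ee_rot: [-0.03, 0.958, -0.283, 0.025]
force: [0.1, -1.0, -0.4]
finger_gap: 51.1
```

{"fn": "play_rows", "kwargs": {"rows": [[0.6,0,0,0,1],[0.6,0,0,0,1],[0.6,0,0,0,1],[0.6,0,0,0,1],[0.6,0,0,0,1],[0.6,0,0,0,1],[0.6,0,0,0,1],[0.6,0,0,0,1],[0.6,0,0,0,1],[0.6,0,0,0,1]]}}

```text
time_s: 24.12
tool_pos: [467.4, -269.4, 242.3]
ee_rot: [-0.038, 0.971, 0.234, 0.007]
force: [0.3, -0.9, 0.3]
finger_gap: 51.2
```

{"fn": "play_rows", "kwargs": {"rows": [[0.6,0,0,0,1],[0.6,0,0,0,1],[0.6,0,0,0,1],[0.6,0,0,0,1],[0.6,0,0,0,1],[0.6,0,0,0,1],[0.6,0,0,0,1],[0.6,0,0,0,1],[0.6,0,0,0,1],[0.6,0,0,0,1]]}}

```text
time_s: 25.38
tool_pos: [467.5, -261.6, 243.9]
ee_rot: [-0.036, 0.725, 0.688, -0.013]
force: [-0.6, -0.1, 1.1]
finger_gap: 51.2
```

```bash
python3 st.py
```

```text
25.38 [ 467.5 -261.6  243.9] yaw 1.519 tilt [-0.069  0.035] gap 51.2 F [-0.6 -0.1  1.1] q [-0.65  0.4   1.41 -0.01  1.41 -0.59]
```

{"fn": "play_rows", "kwargs": {"rows": [[0.6,0,1,0,0],[0.6,0,1,0,0],[0.6,0,1,0,0],[0.6,0,1,0,0],[0.6,0,1,0,0],[0.6,0,1,0,0],[0.6,0,1,0,0],[0.6,0,0,0,0],[0.6,0,0,0,0]]}}

```text
time_s: 26.5
tool_pos: [464.2, 31.5, 245.2]
ee_rot: [-0.035, 0.721, 0.692, -0.013]
force: [0.1, 0.7, -0.3]
finger_gap: 51.5
```

```bash
python3 st.py
```

```text
26.5 [464.2  31.5 245.2] yaw 1.53 tilt [-0.067  0.033] gap 51.5 F [ 0.1  0.7 -0.3] q [-0.11  0.26  1.61  0.03  1.35 -0.08]
```

{"fn": "play_rows", "kwargs": {"rows": [[0.6,0,-0.8,0,0],[0.6,0,-0.8,0,0],[0.6,0,-0.8,0,0],[0.6,0,-0.8,0,0],[0.6,0,-0.8,0,0],[0.6,0,-0.8,0,0],[0.6,0,-0.8,0,0],[0.6,0,-0.8,0,0],[0.6,0,0,0,0],[0.6,0,0,0,0]]}}

```text
time_s: 27.75
tool_pos: [459.5, -242.3, 244.9]
ee_rot: [-0.035, 0.725, 0.688, -0.013]
force: [-1.2, 0.0, 0.1]
finger_gap: 51.2
```

```bash
python3 st.py
```

```text
27.75 [ 459.5 -242.3  244.9] yaw 1.519 tilt [-0.067  0.032] gap 51.2 F [-1.2  0.   0.1] q [-0.62  0.37  1.45 -0.01  1.4  -0.57]
```

Run:
```python
from m import *
for n in("top","side"):
    P=np.load(n+"P.npy")
    for b in [(620,720,-480,-250),(720,800,-480,-250),(800,900,-480,-250),(700,850,-250,0),(620,720,-250,0)]:
        m=(P[...,0]>b[0])&(P[...,0]<b[1])&(P[...,1]>b[2])&(P[...,1]<b[3]); print(n,b,m.sum(), np.round(np.percentile(P[m][:,2],99.5),0) if m.sum() else None)
```

```text
top (620, 720, -480, -250) 3701 44.0
top (720, 800, -480, -250) 2756 61.0
top (800, 900, -480, -250) 5242 113.0
top (700, 850, -250, 0) 5987 108.0
top (620, 720, -250, 0) 3932 6.0
side (620, 720, -480, -250) 5118 42.0
side (720, 800, -480, -250) 4538 61.0
side (800, 900, -480, -250) 10918 112.0
side (700, 850, -250, 0) 5971 108.0
side (620, 720, -250, 0) 3903 4.0
```

{"fn": "play_rows", "kwargs": {"rows": [[0.6,0.88,-0.45,0,0],[0.6,0.88,-0.45,0,0],[0.6,0.88,-0.45,0,0],[0.6,0.88,-0.45,0,0],[0.6,0.88,-0.45,0,0],[0.6,0.88,-0.45,0,0],[0.6,0.88,-0.45,0,0]]}}

```text
time_s: 28.62
tool_pos: [701.4, -360.8, 248.9]
ee_rot: [-0.035, 0.723, 0.69, -0.013]
force: [1.6, -1.9, 0.1]
finger_gap: 51.0
```

```bash
python3 st.py
```

```text
28.62 [ 701.4 -360.8  248.9] yaw 1.524 tilt [-0.067  0.032] gap 51.0 F [ 1.6 -1.9  0.1] q [-0.57  1.03  0.21 -0.01  1.97 -0.52]
```

{"fn": "play_rows", "kwargs": {"rows": [[0.6,0.5,-0.25,0,0],[0.6,0.5,-0.25,0,0]]}}

```text
time_s: 28.88
tool_pos: [719.9, -367.7, 231.8]
ee_rot: [-0.031, 0.723, 0.691, -0.011]
force: [0.9, -1.0, -0.8]
finger_gap: 51.4
```

```bash
python3 st.py
```

```text
28.88 [ 719.9 -367.7  231.8] yaw 1.526 tilt [-0.058  0.029] gap 51.4 F [ 0.9 -1.  -0.8] q [-0.56  1.13  0.04 -0.01  2.04 -0.52]
```

```bash
python3 -c "
from h import *
print(r.get_obs()['joint_pos'])"
```

```text
[-0.56425003  1.12856193  0.0419943  -0.0074859   2.03589099 -0.52212038]
```

{"fn": "play_rows", "kwargs": {"rows": [[0.6,0.3,-0.13,0.1,0],[0.6,0.3,-0.13,0.1,0],[0.6,0.3,-0.13,0.1,0],[0.6,0.3,-0.13,0.1,0]]}}

```text
time_s: 29.38
tool_pos: [733.6, -370.1, 239.3]
ee_rot: [-0.006, 0.723, 0.691, -0.003]
force: [-0.1, 0.1, -0.2]
finger_gap: 51.4
```

```bash
python3 st.py; python3 -c "
from h import *
print(r.get_obs()['joint_pos'])"
```

```text
29.38 [ 733.6 -370.1  239.3] yaw 1.526 tilt [-0.012  0.004] gap 51.4 F [-0.1  0.1 -0.2] q [-0.56  1.12  0.04 -0.    2.   -0.52]
[-0.55915701  1.12126951  0.03611873 -0.00342158  1.99695911 -0.51624351]
```

{"fn": "play_rows", "kwargs": {"rows": [[0.6,-0.5,0.23,0,0],[0.6,-0.9,0.4,0,0],[0.6,-0.9,0.4,0,0],[0.6,-0.9,0.4,0,0],[0.6,-0.9,0.4,0,0],[0.6,-0.9,0.4,0,0],[0.6,-0.6,0.3,0,0],[0.6,-0.2,0.1,0,0],[0.6,0,0,0,0]]}}

```text
time_s: 30.5
tool_pos: [502.8, -266.6, 244.8]
ee_rot: [0.006, 0.723, 0.691, -0.001]
force: [0.3, -0.8, -0.4]
finger_gap: 51.4
```

```bash
python3 st.py
```

```text
30.5 [ 502.8 -266.6  244.8] yaw 1.525 tilt [ 0.007 -0.009] gap 51.4 F [ 0.3 -0.8 -0.4] q [-0.62  0.41  1.39 -0.    1.34 -0.57]
```

{"fn": "play_rows", "kwargs": {"rows": [[0.6,0,0.07,-0.6,0],[0.6,0,0,-0.8,0],[0.6,0,0,-0.7,0],[0.6,0,0,-0.5,0],[0.6,0,0,-0.3,0],[0.6,0,0,-0.1,0],[0.6,0,0,0,0]]}}

```text
time_s: 31.38
tool_pos: [510.0, -268.1, 122.4]
ee_rot: [0.011, 0.723, 0.691, 0.001]
force: [0.3, -0.4, 0.4]
finger_gap: 51.1
```

```bash
python3 st.py
```

```text
31.38 [ 510.  -268.1  122.4] yaw 1.525 tilt [ 0.016 -0.015] gap 51.1 F [ 0.3 -0.4  0.4] q [-0.62  0.53  1.55 -0.    1.04 -0.57]
```

{"fn": "play_rows", "kwargs": {"rows": [[0.6,-0.1,0.06,0,0],[0.6,-0.08,0.05,0,0],[0.6,0,0,0,0]]}}

```text
time_s: 31.75
tool_pos: [503.1, -263.9, 124.2]
ee_rot: [0.012, 0.723, 0.691, 0.001]
force: [0.2, -1.4, 0.4]
finger_gap: 51.3
```

```bash
python3 st.py
```

```text
31.75 [ 503.1 -263.9  124.2] yaw 1.525 tilt [ 0.018 -0.017] gap 51.3 F [ 0.2 -1.4  0.4] q [-0.62  0.51  1.57 -0.    1.03 -0.57]
```

{"fn": "play_rows", "kwargs": {"rows": [[0.1,0,0,0,0],[0.1,0,0,0,0],[0.1,0,0,0,0],[0.1,0,0,0,0],[0.1,0,0,0.2,0],[0.1,0,0,0.6,0],[0.1,0,0,0.8,0],[0.1,0,0,0.9,0],[0.1,0,0,0.9,0],[0.1,0,0,0.5,0]]}}

```text
time_s: 33.0
tool_pos: [501.3, -262.4, 284.1]
ee_rot: [0.009, 0.723, 0.691, 0.001]
force: [-1.1, -0.5, -2.0]
finger_gap: 25.6
```

```bash
python3 st.py
```

```text
33.0 [ 501.3 -262.4  284.1] yaw 1.525 tilt [ 0.013 -0.013] gap 25.6 F [-1.1 -0.5 -2. ] q [-0.62  0.37  1.33 -0.    1.42 -0.57]
```

Now sweep in y only at 0.8, then x.

{"fn": "play_rows", "kwargs": {"rows": [[0.1,0,0.4,0,0],[0.1,0,0.8,0,0],[0.1,0,0.9,0,0],[0.1,0,0.9,0,0],[0.1,0,0.9,0,0],[0.1,0,0.9,0,0],[0.1,0,0.9,0,0],[0.1,0,0.9,0,0],[0.1,0,0.9,0,0],[0.1,0,0.9,0,0]]}}

```text
time_s: 34.25
tool_pos: [492.2, 91.9, 273.9]
ee_rot: [0.001, 0.723, 0.691, -0.003]
force: [0.7, 0.1, -1.7]
finger_gap: 26.2
```

```bash
python3 st.py
```

```text
34.25 [492.2  91.9 273.9] yaw 1.524 tilt [-0.003 -0.006] gap 26.2 F [ 0.7  0.1 -1.7] q [ 0.04  0.27  1.51 -0.01  1.37  0.08]
```

{"fn": "play_rows", "kwargs": {"rows": [[0.1,0,0.9,0,0],[0.1,0,0.9,0,0],[0.1,0,0.9,0,0],[0.1,0,0.9,0,0],[0.1,0,0.6,0,0],[0.1,0.3,0.2,0,0],[0.1,0.5,0,0,0],[0.1,0.5,0,0,0],[0.1,0.2,0,0,0],[0.1,0,0,0,0]]}}

```text
time_s: 35.5
tool_pos: [538.1, 283.1, 260.1]
ee_rot: [-0.006, 0.719, 0.694, -0.014]
force: [-1.3, 0.5, -3.0]
finger_gap: 25.9
```

```bash
python3 st.py
```

```text
35.5 [538.1 283.1 260.1] yaw 1.536 tilt [-0.029 -0.01 ] gap 25.9 F [-1.3  0.5 -3. ] q [0.36 0.5  1.2  0.   1.47 0.39]
```

{"fn": "play_rows", "kwargs": {"rows": [[0.1,0.3,-0.1,-0.4,0],[0.1,0.3,-0.1,-0.7,0],[0.1,0.1,0,-0.7,0],[0.1,0,0,-0.7,0],[0.1,0,0,-0.4,0],[0.1,0,0,-0.2,0],[0.1,0,0,0,0]]}}

```text
time_s: 36.38
tool_pos: [564.7, 272.5, 126.4]
ee_rot: [-0.007, 0.72, 0.694, -0.016]
force: [0.4, 0.3, -2.2]
finger_gap: 26.0
```

```bash
python3 st.py
```

```text
36.38 [564.7 272.5 126.4] yaw 1.535 tilt [-0.033 -0.012] gap 26.0 F [ 0.4  0.3 -2.2] q [ 0.33  0.64  1.33 -0.    1.21  0.36]
```

{"fn": "play_rows", "kwargs": {"rows": [[0.1,0,0,-0.04,0],[0.1,0,0,-0.03,0],[0.1,0,0,0,0]]}}

```text
time_s: 36.75
tool_pos: [565.6, 273.0, 126.2]
ee_rot: [-0.006, 0.72, 0.694, -0.014]
force: [0.1, 0.3, -2.1]
finger_gap: 26.2
```

```bash
python3 st.py
```

```text
36.75 [565.6 273.  126.2] yaw 1.535 tilt [-0.03  -0.011] gap 26.2 F [ 0.1  0.3 -2.1] q [ 0.33  0.64  1.33 -0.    1.2   0.36]
```

{"fn": "play_rows", "kwargs": {"rows": [[0.1,0,0,-0.05,0],[0.1,0,0,-0.05,0],[0.1,0,0,0,0]]}}

```text
time_s: 37.12
tool_pos: [566.5, 273.8, 126.0]
ee_rot: [-0.006, 0.719, 0.694, -0.012]
force: [0.2, 0.4, -1.0]
finger_gap: 25.9
```

{"fn": "play_rows", "kwargs": {"rows": [[0.1,0,0,-0.03,0],[0.1,0,0,0,0]]}}

```text
time_s: 37.38
tool_pos: [566.7, 274.0, 125.6]
ee_rot: [-0.005, 0.719, 0.694, -0.011]
force: [-0.8, 0.8, 0.6]
finger_gap: 26.1
```

```bash
python3 st.py
```

```text
37.38 [566.7 274.  125.6] yaw 1.535 tilt [-0.024 -0.008] gap 26.1 F [-0.8  0.8  0.6] q [0.33 0.64 1.33 0.   1.2  0.36]
```

{"fn": "play_rows", "kwargs": {"rows": [[0.1,0,0,-0.05,0],[0.1,0,0,0,0],[0.34,0,0,0,0],[0.38,0,0,0,0],[0.6,0,0,0,0],[0.6,0,0,0,0],[0.6,0,0,0.4,0],[0.6,0,0,0.8,0],[0.6,0,0,0.7,0],[0.6,0,0,0.2,0]]}}

```text
time_s: 38.62
tool_pos: [567.3, 274.2, 213.3]
ee_rot: [-0.005, 0.72, 0.694, -0.01]
force: [1.2, 0.8, 0.3]
finger_gap: 51.5
```

```bash
python3 st.py
```

```text
38.62 [567.3 274.2 213.3] yaw 1.535 tilt [-0.021 -0.007] gap 51.5 F [1.2 0.8 0.3] q [0.33 0.56 1.21 0.   1.39 0.36]
```

{"fn": "play_rows", "kwargs": {"rows": [[0.6,0,-0.5,0.1,0],[0.6,0,-0.9,0.1,0],[0.6,0,-0.9,0,0],[0.6,0,-0.9,0,0],[0.6,0,-0.9,0,0],[0.6,0,-0.9,0,0],[0.6,0,-0.9,0,0],[0.6,0,-0.9,0,0],[0.6,0,-0.9,0,0],[0.6,0,-0.9,0,0]]}}

```text
time_s: 39.88
tool_pos: [558.9, -89.5, 214.4]
ee_rot: [-0.009, 0.72, 0.694, -0.016]
force: [0.3, -0.8, -0.1]
finger_gap: 51.5
```

```bash
python3 st.py
```

```text
39.88 [558.9 -89.5 214.4] yaw 1.535 tilt [-0.036 -0.01 ] gap 51.5 F [ 0.3 -0.8 -0.1] q [-0.28  0.45  1.4  -0.02  1.32 -0.24]
```

{"fn": "play_rows", "kwargs": {"rows": [[0.6,-0.2,-0.8,0,0],[0.6,-0.2,-0.8,0,0],[0.6,-0.2,-0.8,0,0],[0.6,-0.2,-0.8,0,0],[0.6,-0.2,-0.8,0,0],[0.6,-0.2,-0.7,0,0],[0.6,-0.1,-0.5,0,0],[0.6,0,-0.2,0,0],[0.6,0,0,0,0],[0.6,0,0,0,0]]}}

```text
time_s: 41.12
tool_pos: [494.3, -319.4, 206.9]
ee_rot: [-0.016, 0.722, 0.691, -0.019]
force: [0.2, -0.2, 0.0]
finger_gap: 51.3
```

```bash
python3 st.py
```

```text
41.12 [ 494.3 -319.4  206.9] yaw 1.526 tilt [-0.05  -0.003] gap 51.3 F [ 0.2 -0.2  0. ] q [-0.69  0.5   1.34 -0.04  1.34 -0.63]
```

{"fn": "play_rows", "kwargs": {"rows": [[0.6,0.88,-0.35,0.2,0],[0.6,0.9,-0.4,0.2,0],[0.6,0.9,-0.4,0.2,0],[0.6,0.9,-0.4,0.2,0],[0.6,0.9,-0.4,0.1,0],[0.6,0.5,-0.2,0.1,0],[0.6,0.3,-0.13,0.1,0]]}}

```text
time_s: 42.0
tool_pos: [705.0, -398.0, 247.2]
ee_rot: [-0.016, 0.719, 0.695, -0.018]
force: [-11.8, 6.4, 12.1]
finger_gap: 51.1
```

```bash
python3 st.py; python3 -c "
from h import *
print(r.get_obs()['joint_pos'])"
```

```text
42.0 [ 705.  -398.   247.2] yaw 1.537 tilt [-0.049 -0.002] gap 51.1 F [-11.8   6.4  12.1] q [-0.6   1.11  0.04 -0.03  2.03 -0.58]
[-0.59711437  1.11227676  0.03570994 -0.03265474  2.03300004 -0.57736891]
```

{"fn": "play_rows", "kwargs": {"rows": [[0.6,0.3,-0.1,0.1,0],[0.6,0.3,-0.1,0.1,0],[0.6,0.3,-0.1,0.1,0]]}}

```text
time_s: 42.38
tool_pos: [717.0, -393.6, 246.2]
ee_rot: [-0.004, 0.718, 0.696, -0.014]
force: [0.2, 0.3, 0.6]
finger_gap: 51.2
```

```bash
python3 st.py
```

```text
42.38 [ 717.  -393.6  246.2] yaw 1.54 tilt [-0.026 -0.014] gap 51.2 F [0.2 0.3 0.6] q [-0.59  1.11  0.04 -0.03  2.01 -0.57]
```

{"fn": "play_rows", "kwargs": {"rows": [[0.6,0.3,-0.1,0.1,0],[0.6,0.3,-0.1,0.1,0],[0.6,-0.5,0.2,0,0],[0.6,-0.9,0.3,0,0],[0.6,-0.9,0.3,0,0],[0.6,-0.9,0.3,0,0],[0.6,-0.9,0.3,0,0],[0.6,-0.9,0.3,0,0],[0.6,-0.5,0.2,0,0],[0.6,0,0,0,0]]}}

```text
time_s: 43.62
tool_pos: [501.2, -315.7, 248.8]
ee_rot: [0.012, 0.718, 0.696, -0.01]
force: [0.6, -0.5, 0.2]
finger_gap: 51.0
```

```bash
python3 st.py
```

```text
43.62 [ 501.2 -315.7  248.8] yaw 1.539 tilt [ 0.002 -0.032] gap 51.0 F [ 0.6 -0.5  0.2] q [-0.68  0.44  1.32 -0.02  1.36 -0.64]
```

{"fn": "play_rows", "kwargs": {"rows": [[0.6,0,-0.05,-0.5,0],[0.6,-0.04,0,-0.8,0],[0.6,-0.04,0,-0.8,0],[0.6,0,0,-0.7,0],[0.6,0,0,-0.4,0],[0.6,0,0,-0.1,0],[0.6,0,0,0,0]]}}

```text
time_s: 44.5
tool_pos: [505.0, -321.6, 115.6]
ee_rot: [0.018, 0.718, 0.696, -0.009]
force: [-0.2, -0.6, -0.6]
finger_gap: 51.0
```

```bash
python3 st.py
```

```text
44.5 [ 505.  -321.6  115.6] yaw 1.539 tilt [ 0.012 -0.039] gap 51.0 F [-0.2 -0.6 -0.6] q [-0.68  0.57  1.5  -0.03  1.04 -0.64]
```

{"fn": "play_rows", "kwargs": {"rows": [[0.6,-0.06,0.03,-0.25,0],[0.6,0,0,-0.12,0],[0.6,0,0,0,0]]}}

```text
time_s: 44.88
tool_pos: [503.4, -321.0, 101.4]
ee_rot: [0.02, 0.718, 0.696, -0.009]
force: [-0.3, -0.2, -0.2]
finger_gap: 51.3
```

```bash
python3 st.py
```

```text
44.88 [ 503.4 -321.   101.4] yaw 1.539 tilt [ 0.015 -0.041] gap 51.3 F [-0.3 -0.2 -0.2] q [-0.68  0.58  1.52 -0.03  1.   -0.64]
```

{"fn": "play_rows", "kwargs": {"rows": [[0.15,0,0,0,0],[0.15,0,0,0,0],[0.15,0,0,0,0],[0.15,0,0,0,0],[0.15,0,0,0.2,0],[0.15,0,0,0.6,0],[0.15,0,0,0.8,0],[0.15,0,0,0.9,0],[0.15,0,0,0.9,0],[0.15,0,0,0.6,0]]}}

```text
time_s: 46.12
tool_pos: [501.8, -319.4, 266.1]
ee_rot: [0.018, 0.718, 0.696, -0.009]
force: [-0.5, -0.8, -2.7]
finger_gap: 34.5
```

```bash
python3 st.py
```

```text
46.12 [ 501.8 -319.4  266.1] yaw 1.539 tilt [ 0.011 -0.038] gap 34.5 F [-0.5 -0.8 -2.7] q [-0.68  0.43  1.29 -0.02  1.39 -0.65]
```

{"fn": "play_rows", "kwargs": {"rows": [[0.15,0,0.3,0.1,0],[0.15,0,0.7,0,0],[0.15,0,0.8,0,0],[0.15,0,0.8,0,0],[0.15,0,0.8,0,0],[0.15,0,0.8,0,0],[0.15,0,0.8,0,0],[0.15,0,0.8,0,0],[0.15,0,0.8,0,0],[0.15,0,0.8,0,0]]}}

```text
time_s: 47.38
tool_pos: [495.1, -7.7, 262.7]
ee_rot: [0.011, 0.718, 0.695, -0.011]
force: [0.9, 0.3, -2.4]
finger_gap: 34.2
```

```bash
python3 st.py
```

```text
47.38 [495.1  -7.7 262.7] yaw 1.538 tilt [ 0.    -0.031] gap 34.2 F [ 0.9  0.3 -2.4] q [-0.15  0.26  1.55 -0.03  1.33 -0.11]
```

{"fn": "play_rows", "kwargs": {"rows": [[0.15,0.2,0.8,0,0],[0.15,0.2,0.8,0,0],[0.15,0.2,0.8,0,0],[0.15,0.2,0.8,0,0],[0.15,0.3,0.8,0,0],[0.15,0.3,0.6,0,0],[0.15,0.3,0.4,0,0],[0.15,0.2,0.2,0,0],[0.15,0,0,0,0]]}}

```text
time_s: 48.5
tool_pos: [562.8, 214.6, 253.0]
ee_rot: [0.005, 0.716, 0.698, -0.018]
force: [-0.0, -0.0, -3.1]
finger_gap: 34.3
```

```bash
python3 st.py
```

```text
48.5 [562.8 214.6 253. ] yaw 1.546 tilt [-0.018 -0.032] gap 34.3 F [-0.  -0.  -3.1] q [ 0.25  0.49  1.23 -0.03  1.44  0.28]
```

{"fn": "play_rows", "kwargs": {"rows": [[0.15,0,-0.1,-0.4,0],[0.15,0,0,-0.7,0],[0.15,0,0,-0.8,0],[0.15,0,0,-0.7,0],[0.15,0,0,-0.6,0],[0.15,0,0,-0.3,0],[0.15,0,0,-0.1,0],[0.15,0,0,0,0]]}}

```text
time_s: 49.5
tool_pos: [559.9, 205.5, 106.4]
ee_rot: [0.006, 0.717, 0.696, -0.018]
force: [-0.7, 0.1, -1.7]
finger_gap: 34.1
```

```bash
python3 st.py
```

```text
49.5 [559.9 205.5 106.4] yaw 1.541 tilt [-0.018 -0.033] gap 34.1 F [-0.7  0.1 -1.7] q [ 0.24  0.6   1.46 -0.03  1.11  0.28]
```

{"fn": "play_rows", "kwargs": {"rows": [[0.15,0,0,-0.08,0],[0.15,0,0,-0.05,0],[0.15,0,0,0,0]]}}

```text
time_s: 49.88
tool_pos: [560.9, 205.8, 102.9]
ee_rot: [0.006, 0.717, 0.696, -0.016]
force: [1.0, -0.1, -1.7]
finger_gap: 34.6
```

{"fn": "play_rows", "kwargs": {"rows": [[0.15,0,0,-0.04,0],[0.15,0,0,0,0]]}}

```text
time_s: 50.12
tool_pos: [561.3, 206.3, 102.8]
ee_rot: [0.007, 0.717, 0.696, -0.015]
force: [0.3, -0.0, -2.4]
finger_gap: 34.4
```

```bash
python3 st.py
```

```text
50.12 [561.3 206.3 102.8] yaw 1.541 tilt [-0.013 -0.031] gap 34.4 F [ 0.3 -0.  -2.4] q [ 0.24  0.61  1.46 -0.03  1.09  0.28]
```

{"fn": "play_rows", "kwargs": {"rows": [[0.15,0,0,-0.05,0],[0.15,0,0,-0.04,0],[0.15,0,0,0,0]]}}

```text
time_s: 50.5
tool_pos: [561.6, 207.1, 102.7]
ee_rot: [0.007, 0.717, 0.697, -0.014]
force: [-0.2, 0.1, -1.5]
finger_gap: 33.8
```

```bash
python3 st.py
```

```text
50.5 [561.6 207.1 102.7] yaw 1.541 tilt [-0.01 -0.03] gap 33.8 F [-0.2  0.1 -1.5] q [ 0.24  0.61  1.46 -0.03  1.09  0.28]
```

{"fn": "play_rows", "kwargs": {"rows": [[0.15,0,0,-0.05,0],[0.15,0,0,0,0],[0.42,0,0,0,0],[0.46,0,0,0,0],[0.6,0,0,0,0],[0.6,0,0,0,0],[0.6,0,0,0.4,0],[0.6,0,0,0.8,0],[0.6,0,0,0.7,0],[0.6,0,0,0.3,0]]}}

```text
time_s: 51.75
tool_pos: [562.0, 207.5, 194.3]
ee_rot: [0.007, 0.717, 0.696, -0.013]
force: [0.4, -0.0, 0.1]
finger_gap: 51.2
```

{"fn": "play_rows", "kwargs": {"rows": [[0.6,0,-0.5,0,0],[0.6,0,-0.8,0,-0.1],[0.6,0,-0.8,0,-0.1],[0.6,0,-0.8,0,-0.1],[0.6,0,-0.8,0,-0.1],[0.6,0,-0.8,0,0],[0.6,0,-0.8,0,0],[0.6,0,-0.8,0,0],[0.6,0,-0.8,0,0],[0.6,0,-0.8,0,0]]}}

```text
time_s: 53.0
tool_pos: [553.2, -119.0, 185.3]
ee_rot: [0.002, 0.732, 0.681, -0.019]
force: [-0.3, -0.3, 1.1]
finger_gap: 51.2
```

```bash
python3 st.py
python3 - <<'E'
from m import *
c,P=cap('side'); look(P,(500,620,150,400),115,150)
cv2.imwrite('pics/g4.png',c['pixels'])
c,P=cap('top');look(P,(500,620,150,400),115,150)
E
```

```text
53.0 [ 553.2 -119.   185.3] yaw 1.499 tilt [-0.026 -0.029] gap 51.2 F [-0.3 -0.3  1.1] q [-0.33  0.47  1.46 -0.04  1.23 -0.24]
(array([557.2, 307.4]), array([99.9, 28.1]), 83.0, 197) z [117.3 130.6 145.6] px [215. 105.]
(array([548.3, 209.5]), array([33.8, 15.8]), 81.8, 62) z [116.9 124.4 126.2] px [216. 125.]
(array([560.1, 342.4]), array([32.6, 31.8]), 44.2, 207) z [119.1 130.5 133.9] px [102. 200.]
(array([558.3, 274.4]), array([30.7, 36.3]), 62.6, 232) z [116.2 143.  147.4] px [132. 200.]
(array([555.8, 211.4]), array([35.4, 35. ]), 88.2, 224) z [120.2 124.9 128.3] px [162. 201.]
```

View pics/g4.png

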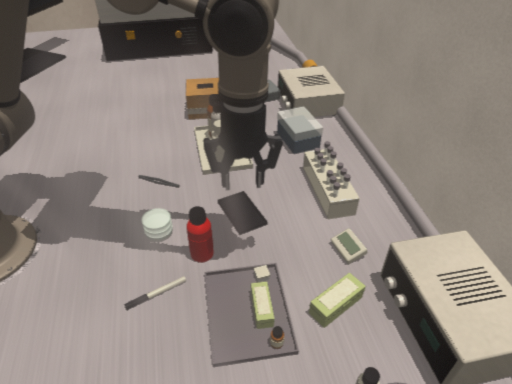

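{"fn": "play_rows", "kwargs": {"rows": [[0.6,0.05,-0.7,0,0],[0.6,0.05,-0.8,0,0],[0.6,0.05,-0.8,0,0],[0.6,0.05,-0.7,0,0],[0.6,0.05,-0.4,0,0],[0.6,0.05,-0.1,0,0],[0.6,0,0,0,0]]}}

```text
time_s: 53.98
tool_pos: [560.1, -264.1, 179.5]
ee_rot: [-0.004, 0.733, 0.68, -0.021]
force: [0.2, 0.9, 0.4]
finger_gap: 51.0
```

```bash
python3 st.py
python3 - <<'E'
from m import *
c,P=cap('side'); look(P,(520,600,-330,-215),26,40)
E
```

```text
53.98 [ 560.1 -264.1  179.5] yaw 1.495 tilt [-0.036 -0.024] gap 51.0 F [0.2 0.9 0.4] q [-0.54  0.57  1.3  -0.04  1.29 -0.46]
(array([ 559.6, -267. ]), array([83.8, 32.5]), 85.5, 695) z [30.3 33.6 35.4] px [261. 302.]
```

{"fn": "play_rows", "kwargs": {"rows": [[0.6,0,0,-0.5,0],[0.6,0,0,-0.8,0],[0.6,0,0,-0.8,0],[0.6,0,0,-0.7,0],[0.6,0,0,-0.3,0],[0.6,0,0,0,0]]}}

```text
time_s: 54.78
tool_pos: [561.6, -257.9, 54.6]
ee_rot: [-0.002, 0.731, 0.682, -0.02]
force: [0.1, -0.2, 0.9]
finger_gap: 51.5
```

```bash
python3 st.py
```

```text
54.77 [ 561.6 -257.9   54.6] yaw 1.502 tilt [-0.033 -0.025] gap 51.5 F [ 0.1 -0.2  0.9] q [-0.54  0.7   1.44 -0.04  1.02 -0.44]
```

{"fn": "play_rows", "kwargs": {"rows": [[0.6,-0.04,-0.15,-0.3,0],[0.6,0,-0.06,-0.3,0],[0.6,0,0,-0.2,0],[0.6,0,0,-0.15,0],[0.6,0,0,0,0]]}}

```text
time_s: 55.4
tool_pos: [561.1, -267.7, 16.5]
ee_rot: [-0.0, 0.731, 0.682, -0.02]
force: [-0.3, -0.4, -0.4]
finger_gap: 51.2
```

```bash
python3 st.py
```

```text
55.4 [ 561.1 -267.7   16.5] yaw 1.502 tilt [-0.029 -0.027] gap 51.2 F [-0.3 -0.4 -0.4] q [-0.55  0.75  1.46 -0.05  0.94 -0.45]
```

{"fn": "play_rows", "kwargs": {"rows": [[0.6,0,0,-0.12,0],[0.6,0,0,-0.06,0],[0.6,0,0,0,0],[0.15,0,0,0,0],[0.15,0,0,0,0],[0.15,0,0,0,0],[0.15,0,0,0,0]], "squeeze": 50}}

```text
time_s: 56.28
tool_pos: [561.7, -267.9, 9.9]
ee_rot: [0.001, 0.731, 0.682, -0.02]
force: [0.3, 0.9, 0.8]
finger_gap: 31.2
```

```bash
python3 st.py
```

```text
56.27 [ 561.7 -267.9    9.9] yaw 1.502 tilt [-0.027 -0.028] gap 31.2 F [0.3 0.9 0.8] q [-0.55  0.76  1.46 -0.05  0.93 -0.45]
```

{"fn": "play_rows", "kwargs": {"rows": [[0.15,0,0,0.2,0],[0.15,0,0,0.6,0],[0.15,0,0,0.8,0],[0.15,0,0,0.7,0],[0.15,0,0,0.3,0],[0.15,0,0,0,0]]}}

```text
time_s: 57.02
tool_pos: [560.7, -267.2, 117.3]
ee_rot: [-0.0, 0.731, 0.682, -0.02]
force: [-0.2, -0.3, -1.9]
finger_gap: 31.1
```

```bash
python3 st.py;  python3 - <<'E'
from m import *
c,P=cap('top'); look(P,(500,620,-330,-200),70,160); cv2.imwrite('pics/g5.png',c['pixels'][150:260,180:440])
m=(P[...,0]>500)&(P[...,0]<640)&(P[...,1]>-80)&(P[...,1]<80)&(c["pixels"].astype(int).sum(2)<200)&(P[...,2]<25)
n_,l,s,_=cv2.connectedComponentsWithStats(m.astype(np.uint8)); i=1+np.argmax(s[1:,4]); print(rect(P[l==i]))
c,P=cap('side')
cv2.imwrite('pics/g6.png',c['pixels'][180:370,150:350])
m=(P[...,0]>500)&(P[...,0]<640)&(P[...,1]>-80)&(P[...,1]<80)&(c["pixels"].astype(int).sum(2)<200)&(P[...,2]<25)
n_,l,s,_=cv2.connectedComponentsWithStats(m.astype(np.uint8)); i=1+np.argmax(s[1:,4]); print(rect(P[l==i]))
E
```

```text
57.02 [ 560.7 -267.2  117.3] yaw 1.502 tilt [-0.029 -0.027] gap 31.1 F [-0.2 -0.3 -1.9] q [-0.55  0.63  1.38 -0.04  1.15 -0.46]
(array([ 561.7, -234.3]), array([24.3, 32.6]), 79.4, 156) z [115.6 139.9 143.9] px [364. 193.]
(array([568.6,   1.5]), array([ 70.7, 120.4]), 15.7, 1406)
(array([583.6,  63.8]), array([8.1, 3.2]), 60.4, 6)
```

View pics/g6.png

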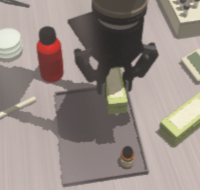

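{"fn": "play_rows", "kwargs": {"rows": [[0.15,0.05,0.4,0,0.2],[0.15,0.05,0.7,0,0.4],[0.15,0.05,0.8,0,0.5],[0.15,0.05,0.8,0,0.5],[0.15,0.05,0.8,0,0.5],[0.15,0.05,0.8,0,0.5],[0.15,0.05,0.8,0,0.4],[0.15,0.05,0.7,0,0.3],[0.15,0,0.5,0,0.1],[0.15,0,0.2,0,0]]}}

```text
time_s: 58.38
tool_pos: [569.0, 12.1, 104.9]
ee_rot: [-0.008, 0.596, 0.803, -0.024]
force: [-0.6, -0.3, -1.7]
finger_gap: 31.5
```

{"fn": "play_rows", "kwargs": {"rows": [[0.15,0,0,0,0],[0.15,0,0,0,0]]}}

```text
time_s: 58.62
tool_pos: [568.4, 12.4, 104.1]
ee_rot: [-0.008, 0.596, 0.803, -0.024]
force: [-0.1, 0.2, -1.2]
finger_gap: 31.1
```

```bash
python3 st.py
```

```text
58.62 [568.4  12.4 104.1] yaw 1.865 tilt [-0.042 -0.029] gap 31.1 F [-0.1  0.2 -1.2] q [-0.09  0.57  1.53 -0.04  1.08 -0.37]
```

{"fn": "play_rows", "kwargs": {"rows": [[0.15,0.05,-0.15,-0.3,-0.15],[0.15,0,-0.12,-0.5,0],[0.15,0,0,-0.5,0],[0.15,0,0,-0.4,0],[0.15,0,0,-0.2,0],[0.15,0,0,0,0]]}}

```text
time_s: 59.38
tool_pos: [570.5, -3.7, 23.0]
ee_rot: [-0.009, 0.605, 0.796, -0.025]
force: [0.0, -0.3, -1.5]
finger_gap: 30.7
```

```bash
python3 st.py
```

```text
59.38 [570.5  -3.7  23. ] yaw 1.842 tilt [-0.043 -0.029] gap 30.7 F [ 0.  -0.3 -1.5] q [-0.12  0.68  1.59 -0.04  0.91 -0.37]
```

{"fn": "play_rows", "kwargs": {"rows": [[0.15,0,0.07,-0.15,0],[0.15,0,0.05,-0.1,0],[0.15,0,0,0,0]]}}

```text
time_s: 59.75
tool_pos: [571.5, 1.5, 13.6]
ee_rot: [-0.007, 0.605, 0.796, -0.024]
force: [0.2, -0.2, -0.0]
finger_gap: 30.9
```

```bash
python3 st.py
```

```text
59.75 [571.5   1.5  13.6] yaw 1.842 tilt [-0.041 -0.029] gap 30.9 F [ 0.2 -0.2 -0. ] q [-0.11  0.7   1.59 -0.04  0.89 -0.36]
```

{"fn": "play_rows", "kwargs": {"rows": [[0.15,0,0,-0.06,0],[0.15,0,0,-0.04,0],[0.15,0,0,0,0]]}}

```text
time_s: 60.12
tool_pos: [571.8, 1.7, 10.5]
ee_rot: [-0.007, 0.605, 0.796, -0.024]
force: [-1.3, -0.7, 0.6]
finger_gap: 31.2
```

```bash
python3 st.py
```

```text
60.12 [571.8   1.7  10.5] yaw 1.842 tilt [-0.04  -0.029] gap 31.2 F [-1.3 -0.7  0.6] q [-0.11  0.7   1.6  -0.04  0.88 -0.36]
```

{"fn": "play_rows", "kwargs": {"rows": [[0.15,0,0,-0.05,0],[0.15,0,0,0,0],[0.38,0,0,0,0],[0.42,0,0,0,0],[0.43,0,0,0,0],[0.43,0,0,0,0]]}}

```text
time_s: 60.88
tool_pos: [572.2, 1.7, 10.1]
ee_rot: [-0.006, 0.605, 0.796, -0.023]
force: [-0.5, -0.0, -0.5]
finger_gap: 36.5
```

```bash
python3 st.py
```

```text
60.88 [572.2   1.7  10.1] yaw 1.842 tilt [-0.038 -0.029] gap 36.5 F [-0.5 -0.  -0.5] q [-0.11  0.7   1.6  -0.04  0.88 -0.36]
```

{"fn": "play_rows", "kwargs": {"rows": [[0.45,0,0,0.2,0],[0.45,0,0,0.3,0],[0.6,0,0,0.8,0],[0.6,0,0,0.9,0],[0.6,0,0,0.9,0],[0.6,0,0,0.9,0],[0.6,0,0,0.5,0],[0.6,0,0,0,0]]}}

```text
time_s: 61.88
tool_pos: [571.8, 1.8, 202.1]
ee_rot: [-0.004, 0.605, 0.796, -0.022]
force: [0.7, -0.5, 0.2]
finger_gap: 51.2
```

```bash
python3 st.py;  python3 - <<'E'
from m import *
for n in ('top','side'):
    c,P=cap(n); look(P,(500,640,-70,70),25,60)
    I=c['pixels']; cv2.imwrite(f'pics/h{n}.png',I)
E
```

```text
61.88 [571.8   1.8 202.1] yaw 1.842 tilt [-0.033 -0.03 ] gap 51.2 F [ 0.7 -0.5  0.2] q [-0.11  0.47  1.41 -0.03  1.29 -0.37]
(array([574.9, -30.3]), array([22.3, 13.6]), 15.7, 43) z [30.3 33.1 36. ] px [271. 196.]
(array([564. ,  26.1]), array([31.7, 36. ]), 15.6, 164) z [29.2 33.2 36.2] px [246. 201.]
(array([572. ,   1.1]), array([33. , 85.7]), 15.7, 383) z [27.1 33.2 35.5] px [241. 204.]
```

View pics/hside.png

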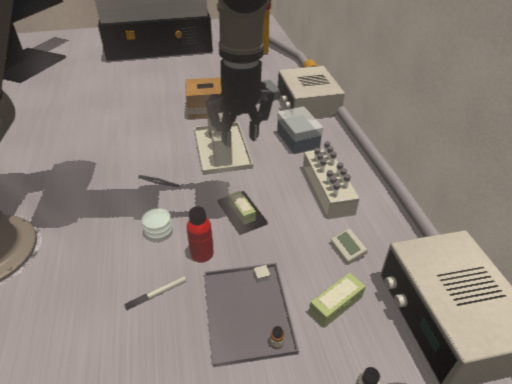

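{"fn": "play_rows", "kwargs": {"rows": [[0.6,0.3,0.5,0.13,-0.3],[0.6,0.42,0.8,0.13,-0.4],[0.6,0.42,0.8,0.13,-0.4],[0.6,0.42,0.8,0.13,-0.4],[0.6,0.42,0.8,0.13,-0.4],[0.6,0.42,0.8,0.13,-0.4],[0.6,0.42,0.8,0.13,-0.4],[0.6,0.4,0.7,0.13,-0.3],[0.6,0.3,0.4,0.13,-0.1],[0.6,0.1,0.1,0.1,0]]}}

```text
time_s: 63.22
tool_pos: [713.1, 269.4, 232.2]
ee_rot: [-0.02, 0.724, 0.688, -0.033]
force: [-0.1, -0.0, -1.0]
finger_gap: 51.1
```

```bash
python3 st.py
```

```text
63.23 [713.1 269.4 232.2] yaw 1.52 tilt [-0.075 -0.017] gap 51.1 F [-0.1 -0.  -1. ] q [0.26 0.91 0.51 0.   1.8  0.31]
```

{"fn": "play_rows", "kwargs": {"rows": [[0.6,0.4,0.15,0.1,0],[0.6,0.4,0.15,0.1,0],[0.6,0.3,0.12,0.1,0],[0.6,0.3,0.12,0.1,0]]}}

```text
time_s: 63.72
tool_pos: [752.2, 285.7, 229.5]
ee_rot: [-0.021, 0.724, 0.688, -0.035]
force: [1.0, 0.2, 0.4]
finger_gap: 51.3
```

```bash
python3 st.py
```

```text
63.73 [752.2 285.7 229.5] yaw 1.52 tilt [-0.079 -0.017] gap 51.3 F [1.  0.2 0.4] q [0.27 1.13 0.04 0.01 2.05 0.32]
```

{"fn": "play_rows", "kwargs": {"rows": [[0.6,0.3,0.12,0.1,0],[0.6,0.3,0.12,0.1,0],[0.6,0.3,0.12,0.1,0],[0.6,0.3,0.12,0.1,0],[0.6,0.3,0.12,0.1,0],[0.6,0.3,0.12,0.1,0]]}}

```text
time_s: 64.47
tool_pos: [768.3, 293.4, 232.2]
ee_rot: [-0.009, 0.725, 0.689, -0.007]
force: [-0.2, -0.6, -0.8]
finger_gap: 51.2
```

```bash
python3 st.py
```

```text
64.47 [768.3 293.4 232.2] yaw 1.52 tilt [-0.023  0.004] gap 51.2 F [-0.2 -0.6 -0.8] q [0.27 1.13 0.04 0.01 2.   0.32]
```

{"fn": "play_rows", "kwargs": {"rows": [[0.6,0.3,0.12,0.1,0],[0.6,0.3,0.12,0.1,0],[0.6,-0.5,-0.2,0,0],[0.6,-0.9,-0.38,0,0],[0.6,-0.9,-0.38,0,0],[0.6,-0.9,-0.38,-0.2,0],[0.6,-0.9,-0.38,-0.2,0],[0.6,-0.7,-0.3,-0.2,0],[0.6,-0.3,-0.1,0,0],[0.6,0,0,0,0]]}}

```text
time_s: 65.72
tool_pos: [568.3, 210.5, 203.2]
ee_rot: [-0.005, 0.725, 0.689, 0.003]
force: [-0.0, -0.8, -0.5]
finger_gap: 51.5
```

```bash
python3 st.py
```

```text
65.72 [568.3 210.5 203.2] yaw 1.519 tilt [-0.002  0.011] gap 51.5 F [-0.  -0.8 -0.5] q [0.22 0.51 1.33 0.01 1.3  0.27]
```

{"fn": "play_rows", "kwargs": {"rows": [[0.6,-0.08,-0.03,-0.5,0],[0.6,-0.08,-0.03,-0.8,0],[0.6,0,0,-0.7,0],[0.6,0,0,-0.4,0],[0.6,0,0,-0.1,0],[0.6,0,0,0,0]]}}

```text
time_s: 66.47
tool_pos: [567.4, 209.7, 103.1]
ee_rot: [-0.003, 0.725, 0.689, 0.007]
force: [-0.2, 0.3, -0.0]
finger_gap: 51.3
```

```bash
python3 st.py
```

```text
66.47 [567.4 209.7 103.1] yaw 1.519 tilt [0.007 0.014] gap 51.3 F [-0.2  0.3 -0. ] q [0.22 0.6  1.47 0.01 1.06 0.27]
```

{"fn": "play_rows", "kwargs": {"rows": [[0.6,-0.1,-0.04,0,0],[0.6,-0.06,0,-0.03,0],[0.6,0,0,0,0],[0.15,0,0,0,0],[0.15,0,0,0,0],[0.15,0,0,0,0],[0.15,0,0,0,0]], "squeeze": 60}}

```text
time_s: 67.35
tool_pos: [561.4, 208.3, 103.9]
ee_rot: [-0.002, 0.725, 0.689, 0.009]
force: [-1.5, 1.7, 0.6]
finger_gap: 34.2
```

```bash
python3 st.py
```

```text
67.35 [561.4 208.3 103.9] yaw 1.519 tilt [0.01  0.015] gap 34.2 F [-1.5  1.7  0.6] q [0.22 0.59 1.49 0.01 1.05 0.27]
```

{"fn": "play_rows", "kwargs": {"rows": [[0.15,0,0,0.2,0],[0.15,0,0,0.6,0],[0.15,0,0,0.8,0],[0.15,0,0,0.9,0],[0.15,0,0,0.9,0],[0.15,0,0,0.6,0],[0.15,0,-0.3,0,0],[0.15,0,-0.6,0,0],[0.15,0,-0.8,0,0],[0.15,0,-0.8,0,0]]}}

```text
time_s: 68.6
tool_pos: [558.6, 104.5, 264.7]
ee_rot: [-0.003, 0.724, 0.69, 0.005]
force: [-0.2, 0.6, -2.1]
finger_gap: 33.9
```

```bash
python3 st.py
```

```text
68.6 [558.6 104.5 264.7] yaw 1.523 tilt [0.003 0.012] gap 33.9 F [-0.2  0.6 -2.1] q [0.04 0.4  1.35 0.01 1.39 0.09]
```

{"fn": "play_rows", "kwargs": {"rows": [[0.15,0,-0.8,0,0],[0.15,0,-0.8,0,0],[0.15,0,-0.8,0,0],[0.15,0,-0.8,0,0],[0.15,0,-0.8,0,0],[0.15,0,-0.8,0,0],[0.15,0,-0.8,0,0],[0.15,-0.1,-0.8,0,0],[0.15,-0.2,-0.8,0,0],[0.15,-0.2,-0.8,0,0]]}}

```text
time_s: 69.85
tool_pos: [528.2, -232.4, 247.8]
ee_rot: [-0.014, 0.725, 0.688, -0.002]
force: [0.2, 0.1, -1.9]
finger_gap: 34.2
```

```bash
python3 st.py
```

```text
69.85 [ 528.2 -232.4  247.8] yaw 1.518 tilt [-0.022  0.017] gap 34.2 F [ 0.2  0.1 -1.9] q [-0.55  0.44  1.32  0.    1.4  -0.5 ]
```

{"fn": "play_rows", "kwargs": {"rows": [[0.15,-0.2,-0.7,0,0],[0.15,-0.2,-0.6,0,0],[0.15,-0.2,-0.5,0,0],[0.15,-0.1,-0.3,0,0],[0.15,0,-0.1,0,0],[0.15,0,0,0,0],[0.15,0,0,0,0]]}}

```text
time_s: 70.72
tool_pos: [493.7, -325.5, 239.4]
ee_rot: [-0.02, 0.727, 0.686, -0.003]
force: [-0.4, -0.3, -2.2]
finger_gap: 34.3
```

```bash
python3 st.py
```

```text
70.72 [ 493.7 -325.5  239.4] yaw 1.513 tilt [-0.032  0.024] gap 34.3 F [-0.4 -0.3 -2.2] q [-0.71  0.48  1.28 -0.    1.42 -0.65]
```

{"fn": "play_rows", "kwargs": {"rows": [[0.15,0.1,0.05,-0.4,0],[0.15,0.1,0.05,-0.7,0],[0.15,0.05,0,-0.8,0],[0.15,0,0,-0.7,0],[0.15,0,0,-0.4,0],[0.15,0,0,-0.1,0],[0.15,0,0,0,0]]}}

```text
time_s: 71.6
tool_pos: [505.5, -315.7, 106.9]
ee_rot: [-0.021, 0.725, 0.688, -0.003]
force: [0.3, 0.3, -1.7]
finger_gap: 34.0
```

```bash
python3 st.py
```

```text
71.6 [ 505.5 -315.7  106.9] yaw 1.519 tilt [-0.034  0.027] gap 34.0 F [ 0.3  0.3 -1.7] q [-0.69  0.61  1.44 -0.    1.13 -0.63]
```

{"fn": "play_rows", "kwargs": {"rows": [[0.15,0,-0.1,0,0],[0.15,0,-0.05,0,0],[0.15,0,0,-0.03,0],[0.15,0,0,0,0]]}}

```text
time_s: 72.1
tool_pos: [506.5, -322.9, 107.8]
ee_rot: [-0.019, 0.725, 0.688, -0.003]
force: [0.8, -0.9, -1.8]
finger_gap: 34.1
```

```bash
python3 st.py
```

```text
72.1 [ 506.5 -322.9  107.8] yaw 1.519 tilt [-0.03   0.024] gap 34.1 F [ 0.8 -0.9 -1.8] q [-0.69  0.61  1.43 -0.    1.13 -0.64]
```

{"fn": "play_rows", "kwargs": {"rows": [[0.15,-0.04,0.03,-0.06,0],[0.15,0,0,-0.05,0],[0.15,0,0,-0.03,0],[0.15,0,0,0,0]]}}

```text
time_s: 72.6
tool_pos: [504.7, -321.7, 104.9]
ee_rot: [-0.018, 0.725, 0.688, -0.003]
force: [0.1, 0.2, -2.1]
finger_gap: 34.2
```

```bash
python3 st.py
```

```text
72.6 [ 504.7 -321.7  104.9] yaw 1.519 tilt [-0.029  0.022] gap 34.2 F [ 0.1  0.2 -2.1] q [-0.69  0.61  1.44 -0.    1.12 -0.64]
```

{"fn": "play_rows", "kwargs": {"rows": [[0.15,0,0,-0.05,0],[0.15,0,0,-0.04,0],[0.15,0,0,0,0],[0.42,0,0,0,0],[0.46,0,0,0,0],[0.6,0,0,0,0],[0.6,0,0,0.3,0],[0.6,0,0,0.8,0],[0.6,0,0,0.8,0],[0.6,0,0,0.8,0]]}}

```text
time_s: 73.85
tool_pos: [504.1, -321.3, 214.8]
ee_rot: [-0.019, 0.725, 0.689, -0.003]
force: [0.0, -0.2, -0.8]
finger_gap: 50.9
```

```bash
python3 st.py
```

```text
73.85 [ 504.1 -321.3  214.8] yaw 1.519 tilt [-0.031  0.023] gap 50.9 F [ 0.  -0.2 -0.8] q [-0.69  0.51  1.3  -0.    1.37 -0.64]
```

{"fn": "play_rows", "kwargs": {"rows": [[0.6,0.3,0.5,0.2,0],[0.6,0.4,0.9,0.1,0],[0.6,0.4,0.9,0.1,0],[0.6,0.4,0.9,0.1,0],[0.6,0.4,0.9,0.1,0],[0.6,0.4,0.9,0.1,0],[0.6,0.4,0.9,0.1,0],[0.6,0.4,0.9,0.1,0],[0.6,0.4,0.9,0.1,0],[0.6,0.4,0.9,0.1,0]]}}

```text
time_s: 75.1
tool_pos: [665.5, 29.7, 275.2]
ee_rot: [-0.009, 0.727, 0.687, 0.001]
force: [1.1, -0.5, 0.2]
finger_gap: 51.1
```

```bash
python3 st.py
python3 - <<'E'
from m import *
for n in ('top','side'):
    c,P=cap(n); look(P,(470,540,-350,-285),119,130)
    cv2.imwrite(f'pics/i{n}.png',c['pixels'])
E
```

```text
75.1 [665.5  29.7 275.2] yaw 1.514 tilt [-0.012  0.014] gap 51.1 F [ 1.1 -0.5  0.2] q [-0.08  0.6   0.98  0.01  1.57 -0.02]
(array([ 497.3, -317.7]), array([34.4, 35.3]), 85.4, 222) z [121.  125.3 128.1] px [404. 223.]
(array([ 497.9, -320. ]), array([34.3, 35.5]), 34.8, 380) z [120.7 125.2 127.1] px [232. 302.]
```

{"fn": "play_rows", "kwargs": {"rows": [[0.6,-0.2,0.9,-0.1,0],[0.6,-0.4,0.9,-0.2,0],[0.6,-0.4,0.9,-0.2,0],[0.6,-0.4,0.9,-0.2,0],[0.6,-0.4,0.9,-0.2,0],[0.6,-0.4,0.8,-0.2,0],[0.6,-0.3,0.5,-0.2,0],[0.6,-0.1,0.2,0,0],[0.6,0,0,0,0],[0.6,0,0,0,0]]}}

```text
time_s: 76.45
tool_pos: [560.0, 272.6, 228.4]
ee_rot: [-0.006, 0.727, 0.687, 0.004]
force: [-0.1, -0.7, 0.3]
finger_gap: 51.0
```

```bash
python3 st.py
```

```text
76.45 [560.  272.6 228.4] yaw 1.514 tilt [-0.002  0.014] gap 51.0 F [-0.1 -0.7  0.3] q [0.32 0.52 1.24 0.01 1.37 0.38]
```

{"fn": "play_rows", "kwargs": {"rows": [[0.6,0.05,0.03,-0.5,0],[0.6,0.05,0.03,-0.8,0],[0.6,0,0,-0.7,0],[0.6,0,0,-0.4,0],[0.6,0,0,-0.12,0],[0.6,0,0,0,0]]}}

```text
time_s: 77.2
tool_pos: [569.0, 270.2, 128.3]
ee_rot: [-0.004, 0.729, 0.684, 0.007]
force: [-0.3, -0.1, 0.4]
finger_gap: 51.4
```

```bash
python3 st.py
```

```text
77.2 [569.  270.2 128.3] yaw 1.507 tilt [0.005 0.015] gap 51.4 F [-0.3 -0.1  0.4] q [0.32 0.62 1.37 0.01 1.15 0.37]
```

{"fn": "play_rows", "kwargs": {"rows": [[0.6,-0.08,0.06,-0.05,0],[0.6,-0.05,0.04,-0.05,0],[0.6,0,0,0,0],[0.1,0,0,0,0],[0.1,0,0,0,0],[0.1,0,0,0,0],[0.1,0,0,0,0]]}}

```text
time_s: 78.08
tool_pos: [564.3, 275.3, 127.1]
ee_rot: [-0.003, 0.729, 0.684, 0.009]
force: [0.4, -0.6, 1.2]
finger_gap: 25.9
```

```bash
python3 st.py
```

```text
78.08 [564.3 275.3 127.1] yaw 1.508 tilt [0.01  0.017] gap 25.9 F [ 0.4 -0.6  1.2] q [0.33 0.61 1.38 0.01 1.14 0.38]
```

{"fn": "play_rows", "kwargs": {"rows": [[0.1,0,0,0.2,0],[0.1,0,0,0.6,0],[0.1,0,0,0.8,0],[0.1,0,0,0.9,0],[0.1,0,0,0.9,0],[0.1,0,0,0.6,0],[0.1,0.2,-0.3,0,0],[0.1,0.4,-0.6,0,0],[0.1,0.4,-0.8,0,0],[0.1,0.3,-0.8,0,0]]}}

```text
time_s: 79.32
tool_pos: [615.9, 170.8, 287.5]
ee_rot: [-0.004, 0.728, 0.686, 0.005]
force: [-0.0, 0.4, -1.6]
finger_gap: 26.0
```

```bash
python3 st.py
```

```text
79.33 [615.9 170.8 287.5] yaw 1.511 tilt [0.002 0.013] gap 26.0 F [-0.   0.4 -1.6] q [0.14 0.53 1.08 0.01 1.53 0.2 ]
```

{"fn": "play_rows", "kwargs": {"rows": [[0.1,0.2,-0.8,0,0],[0.1,0.1,-0.8,0,0],[0.1,0.1,-0.8,0,0],[0.1,0,-0.8,0,0],[0.1,-0.1,-0.8,0,0],[0.1,-0.1,-0.8,0,0],[0.1,-0.3,-0.8,0,0],[0.1,-0.3,-0.8,0,0],[0.1,-0.4,-0.8,0,0],[0.1,-0.5,-0.8,0,0]]}}

```text
time_s: 80.58
tool_pos: [559.3, -171.1, 266.8]
ee_rot: [-0.013, 0.73, 0.683, -0.005]
force: [0.1, 0.1, -2.5]
finger_gap: 26.0
```

```bash
python3 st.py
```

```text
80.58 [ 559.3 -171.1  266.8] yaw 1.504 tilt [-0.025  0.013] gap 26.0 F [ 0.1  0.1 -2.5] q [-0.43  0.45  1.26  0.    1.46 -0.36]
```

{"fn": "play_rows", "kwargs": {"rows": [[0.1,-0.5,-0.8,0,0],[0.1,-0.5,-0.7,0,0],[0.1,-0.4,-0.6,0,0],[0.1,-0.3,-0.4,0,0],[0.1,-0.1,-0.1,0,0],[0.1,0,0,0,0],[0.1,0,0,0,0]]}}

```text
time_s: 81.45
tool_pos: [479.1, -283.6, 257.2]
ee_rot: [-0.02, 0.733, 0.68, -0.007]
force: [0.5, -0.0, -1.4]
finger_gap: 25.7
```

```bash
python3 st.py
```

```text
81.45 [ 479.1 -283.6  257.2] yaw 1.496 tilt [-0.038  0.02 ] gap 25.7 F [ 0.5 -0.  -1.4] q [-0.67  0.41  1.35 -0.01  1.42 -0.59]
```

{"fn": "play_rows", "kwargs": {"rows": [[0.1,0.25,0.15,0,0],[0.1,0.3,0.18,0,0],[0.1,0.1,0.06,-0.3,0],[0.1,0,0,-0.7,0],[0.1,0,0,-0.7,0],[0.1,0,0,-0.6,0],[0.1,0,0,-0.4,0],[0.1,0,0,-0.2,0],[0.1,0,0,0,0]]}}

```text
time_s: 82.58
tool_pos: [509.4, -261.4, 133.2]
ee_rot: [-0.021, 0.73, 0.683, -0.007]
force: [0.3, -0.1, -1.1]
finger_gap: 25.7
```

```bash
python3 st.py
```

```text
82.58 [ 509.4 -261.4  133.2] yaw 1.504 tilt [-0.039  0.022] gap 25.7 F [ 0.3 -0.1 -1.1] q [-0.61  0.54  1.49 -0.    1.16 -0.54]
```

{"fn": "play_rows", "kwargs": {"rows": [[0.1,0,-0.07,-0.07,0],[0.1,0,-0.03,-0.06,0],[0.1,0,0,-0.04,0],[0.1,0,0,0,0]]}}

```text
time_s: 83.08
tool_pos: [510.4, -266.4, 127.9]
ee_rot: [-0.019, 0.73, 0.683, -0.007]
force: [0.2, 0.0, -2.5]
finger_gap: 26.1
```

```bash
python3 st.py
```

```text
83.08 [ 510.4 -266.4  127.9] yaw 1.504 tilt [-0.036  0.019] gap 26.1 F [ 0.2  0.  -2.5] q [-0.61  0.55  1.49 -0.01  1.14 -0.54]
```

{"fn": "play_rows", "kwargs": {"rows": [[0.1,0,0,-0.05,0],[0.1,0,0,-0.04,0],[0.1,0,0,0,0],[0.34,0,0,0,0],[0.38,0,0,0,0],[0.6,0,0,0,0],[0.6,0,0,0.3,0],[0.6,0,0,0.8,0],[0.6,0,0,0.8,0],[0.6,0,0,0.5,0]]}}

```text
time_s: 84.32
tool_pos: [510.7, -267.0, 227.6]
ee_rot: [-0.018, 0.73, 0.683, -0.007]
force: [0.5, -0.3, 0.3]
finger_gap: 51.2
```

```bash
python3 st.py
```

```text
84.33 [ 510.7 -267.   227.6] yaw 1.504 tilt [-0.034  0.017] gap 51.2 F [ 0.5 -0.3  0.3] q [-0.61  0.46  1.35 -0.01  1.37 -0.54]
```

{"fn": "play_rows", "kwargs": {"rows": [[0.6,0.3,0.5,0.1,0],[0.6,0.4,0.9,0.1,0],[0.6,0.4,0.9,0,0],[0.6,0.4,0.9,0,0],[0.6,0.4,0.9,0,0],[0.6,0.4,0.9,0,0],[0.6,0.4,0.9,0,0],[0.6,0.4,0.9,0,0],[0.6,0.3,0.9,0,0],[0.6,0.1,0.9,0,0]]}}

```text
time_s: 85.58
tool_pos: [656.2, 84.4, 248.7]
ee_rot: [-0.01, 0.732, 0.681, -0.003]
force: [0.1, -0.3, 0.2]
finger_gap: 51.2
```

```bash
python3 st.py
python3 - <<'E'
from m import *
for n in ('top','side'):
    c,P=cap(n); look(P,(470,540,-290,-230),136,155);look(P,(470,540,-350,-285),119,130)
    print('round');look(P,(520,600,300,380),122,140)
    cv2.imwrite(f'pics/j{n}.png',c['pixels'])
E
```

```text
85.58 [656.2  84.4 248.7] yaw 1.498 tilt [-0.018  0.011] gap 51.2 F [ 0.1 -0.3  0.2] q [0.01 0.6  1.05 0.01 1.51 0.08]
(array([ 501.7, -264.5]), array([26.5, 26.4]), 43.8, 147) z [139.7 145.6 148.6] px [382. 221.]
(array([ 496.2, -317.5]), array([34.3, 35.4]), 42.6, 222) z [121.2 125.  127.9] px [404. 224.]
round
(array([560.4, 342.2]), array([31.6, 30.9]), 10.8, 187) z [125.2 130.6 134.2] px [101. 200.]
(array([ 503.6, -268.4]), array([27. , 26.8]), 32.8, 232) z [137.6 144.9 146.7] px [230. 269.]
(array([ 498.1, -320.7]), array([35.6, 34.8]), 3.9, 383) z [121.  125.3 126.9] px [232. 302.]
round
(array([561.3, 339.2]), array([30.1, 31.2]), 33.6, 84) z [122.4 130.2 132.5] px [214.  98.]
```

{"fn": "play_rows", "kwargs": {"rows": [[0.6,-0.2,0.9,-0.1,0],[0.6,-0.4,0.9,-0.1,0],[0.6,-0.4,0.9,-0.1,0],[0.6,-0.4,0.9,-0.1,0],[0.6,-0.4,0.9,-0.1,0],[0.6,-0.3,0.8,-0.1,0],[0.6,-0.2,0.6,-0.1,0],[0.6,-0.1,0.3,0,0],[0.6,0,0,0,0],[0.6,0,0,0,0]]}}

```text
time_s: 86.92
tool_pos: [558.8, 335.8, 226.7]
ee_rot: [-0.007, 0.732, 0.681, -0.0]
force: [-0.7, -0.1, 0.0]
finger_gap: 51.2
```

```bash
python3 st.py
```

```text
86.92 [558.8 335.8 226.7] yaw 1.498 tilt [-0.01   0.011] gap 51.2 F [-0.7 -0.1  0. ] q [0.42 0.59 1.14 0.01 1.42 0.49]
```

{"fn": "play_rows", "kwargs": {"rows": [[0.6,0.02,0.1,-0.5,0],[0.6,0.02,0.05,-0.8,0],[0.6,0,0,-0.8,0],[0.6,0,0,-0.6,0],[0.6,0,0,-0.2,0],[0.6,0,0,0,0]]}}

```text
time_s: 87.68
tool_pos: [565.0, 335.4, 110.5]
ee_rot: [-0.006, 0.735, 0.678, 0.002]
force: [0.9, 0.0, 0.8]
finger_gap: 51.0
```

```bash
python3 st.py
```

```text
87.67 [565.  335.4 110.5] yaw 1.49 tilt [-0.005  0.012] gap 51.0 F [0.9 0.  0.8] q [0.41 0.69 1.29 0.01 1.17 0.49]
```

{"fn": "play_rows", "kwargs": {"rows": [[0.6,-0.03,0.08,-0.06,0],[0.6,0,0.05,-0.04,0],[0.6,0,0,0,0],[0.15,0,0,0,0],[0.15,0,0,0,0],[0.15,0,0,0,0],[0.15,0,0,0,0]]}}

```text
time_s: 88.55
tool_pos: [565.1, 341.6, 109.9]
ee_rot: [-0.005, 0.735, 0.678, 0.005]
force: [-1.1, -0.4, 0.5]
finger_gap: 30.0
```

```bash
python3 st.py
```

```text
88.55 [565.1 341.6 109.9] yaw 1.49 tilt [-0.     0.014] gap 30.0 F [-1.1 -0.4  0.5] q [0.42 0.69 1.28 0.01 1.17 0.5 ]
```

{"fn": "play_rows", "kwargs": {"rows": [[0.15,0,0,0.2,0],[0.15,0,0,0.6,0],[0.15,0,0,0.8,0],[0.15,0,0,0.9,0],[0.15,0,0,0.9,0],[0.15,0,0,0.9,0],[0.15,0.2,-0.3,0.3,0],[0.15,0.4,-0.6,0,0],[0.15,0.3,-0.8,0,0],[0.15,0.3,-0.8,0,0]]}}

```text
time_s: 89.8
tool_pos: [612.3, 236.9, 295.8]
ee_rot: [-0.006, 0.734, 0.679, 0.0]
force: [1.0, 0.0, -2.1]
finger_gap: 30.1
```

```bash
python3 st.py
```

```text
89.8 [612.3 236.9 295.8] yaw 1.493 tilt [-0.007  0.009] gap 30.1 F [ 1.   0.  -2.1] q [0.25 0.57 0.98 0.01 1.59 0.33]
```

{"fn": "play_rows", "kwargs": {"rows": [[0.15,0.2,-0.8,0,0],[0.15,0.2,-0.8,0,0],[0.15,0.1,-0.8,0,0],[0.15,0.1,-0.8,0,0],[0.15,0,-0.8,0,0],[0.15,-0.1,-0.8,0,0],[0.15,-0.2,-0.8,0,0],[0.15,-0.3,-0.8,0,0],[0.15,-0.3,-0.8,0,0],[0.15,-0.4,-0.8,0,0]]}}

```text
time_s: 91.05
tool_pos: [581.8, -105.8, 279.3]
ee_rot: [-0.013, 0.737, 0.676, -0.009]
force: [0.5, -0.8, -2.0]
finger_gap: 30.4
```

```bash
python3 st.py
```

```text
91.05 [ 581.8 -105.8  279.3] yaw 1.485 tilt [-0.032  0.006] gap 30.4 F [ 0.5 -0.8 -2. ] q [-0.31  0.46  1.21 -0.    1.5  -0.22]
```

{"fn": "play_rows", "kwargs": {"rows": [[0.15,-0.4,-0.8,0,0],[0.15,-0.4,-0.7,0,0],[0.15,-0.4,-0.5,0,0],[0.15,-0.2,-0.3,0,0],[0.15,0,0,0,0],[0.15,0,0,0,0]]}}

```text
time_s: 91.8
tool_pos: [520.2, -206.1, 273.4]
ee_rot: [-0.017, 0.739, 0.673, -0.012]
force: [0.5, 0.7, -1.5]
finger_gap: 30.0
```

```bash
python3 st.py
```

```text
91.8 [ 520.2 -206.1  273.4] yaw 1.478 tilt [-0.041  0.01 ] gap 30.0 F [ 0.5  0.7 -1.5] q [-0.51  0.4   1.31 -0.01  1.46 -0.41]
```

{"fn": "play_rows", "kwargs": {"rows": [[0.15,-0.1,-0.03,-0.4,0],[0.15,-0.1,-0.03,-0.7,0],[0.15,-0.05,0,-0.8,0],[0.15,0,0,-0.8,0],[0.15,0,0,-0.7,0],[0.15,0,0,-0.4,0],[0.15,0,0,-0.1,0],[0.15,0,0,0,0]]}}

```text
time_s: 92.8
tool_pos: [515.0, -201.7, 113.3]
ee_rot: [-0.016, 0.735, 0.678, -0.01]
force: [0.0, 0.6, -1.2]
finger_gap: 29.9
```

```bash
python3 st.py
```

```text
92.8 [ 515.  -201.7  113.3] yaw 1.489 tilt [-0.036  0.009] gap 29.9 F [ 0.   0.6 -1.2] q [-0.51  0.53  1.57 -0.01  1.07 -0.42]
```

{"fn": "play_rows", "kwargs": {"rows": [[0.15,-0.04,-0.06,-0.05,0],[0.15,0,-0.02,-0.05,0],[0.15,0,0,-0.03,0],[0.15,0,0,0,0]]}}

```text
time_s: 93.3
tool_pos: [514.6, -205.7, 110.7]
ee_rot: [-0.013, 0.735, 0.678, -0.01]
force: [-0.1, -0.0, -2.4]
finger_gap: 30.2
```

```bash
python3 st.py
```

```text
93.3 [ 514.6 -205.7  110.7] yaw 1.489 tilt [-0.032  0.007] gap 30.2 F [-0.1 -0.  -2.4] q [-0.51  0.53  1.58 -0.01  1.06 -0.43]
```

Contact level; settle, release, lift, clear away and look.

{"fn": "play_rows", "kwargs": {"rows": [[0.15,-0.02,0,-0.05,0],[0.15,0,0,-0.04,0],[0.15,0,0,0,0],[0.38,0,0,0,0],[0.42,0,0,0,0],[0.6,0,0,0,0],[0.6,0,0,0.3,0],[0.6,0,0,0.8,0],[0.6,0,0,0.8,0],[0.6,0,0,0.8,0]]}}

```text
time_s: 94.55
tool_pos: [514.0, -206.2, 221.3]
ee_rot: [-0.013, 0.735, 0.678, -0.01]
force: [0.6, -1.1, -0.7]
finger_gap: 51.3
```

{"fn": "play_rows", "kwargs": {"rows": [[0.6,0.2,0.8,0.3,0],[0.6,0.2,0.8,0.2,0],[0.6,0.2,0.8,0,0],[0.6,0,0.8,0,0],[0.6,0,0.8,0,0],[0.6,0,0.8,0,0],[0.6,0,0.4,0,0],[0.6,0,0,0,0],[0.6,0,0,0,0]]}}

```text
time_s: 95.68
tool_pos: [540.9, 5.6, 253.1]
ee_rot: [-0.005, 0.736, 0.677, -0.006]
force: [0.9, -0.2, -0.5]
finger_gap: 51.1
```

```bash
python3 st.py
python3 - <<'E'
from m import *
for n in ('top','side'):
    c,P=cap(n); look(P,(470,540,-235,-170),125,138);look(P,(470,540,-290,-230),136,155);look(P,(470,540,-350,-285),119,130)
    print('box');look(P,(520,640,-70,70),25,60); print('byst');look(P,(540,600,-215,-160),14,24);look(P,(540,600,-350,-300),25,60)
    cv2.imwrite(f'pics/k{n}.png',c['pixels'])
    if n=='top': cv2.imwrite('pics/kc.png',cv2.resize(c['pixels'][170:255,315:415],(600,510),interpolation=cv2.INTER_CUBIC))
E
```

```text
95.67 [540.9   5.6 253.1] yaw 1.488 tilt [-0.015 -0.   ] gap 51.1 F [ 0.9 -0.2 -0.5] q [-0.13  0.36  1.43 -0.    1.36 -0.05]
(array([ 507.7, -205.4]), array([30.6, 30.6]), 89.5, 175) z [127.1 131.5 134.4] px [353. 219.]
(array([ 501.7, -264.5]), array([26.7, 27. ]), 38.8, 146) z [139.5 145.1 147.9] px [382. 221.]
(array([ 496.3, -317. ]), array([35.5, 34.5]), 48.8, 219) z [121.5 125.2 128.3] px [404. 224.]
box
byst
(array([ 574.6, -190.7]), array([26.5, 27.5]), 5.1, 121) z [17.4 20.2 23.2] px [336. 195.]
(array([ 567.6, -337.5]), array([22.8, 19.7]), 48.2, 91) z [27.3 41.8 48.4] px [399. 195.]
(array([ 509.4, -209. ]), array([30.1, 31.7]), 22.3, 221) z [126.8 131.2 132.8] px [228. 247.]
(array([ 503.4, -267.7]), array([26.4, 28. ]), 23.2, 230) z [137.3 144.9 146.6] px [230. 269.]
(array([ 498.1, -319.9]), array([35.7, 34.6]), 61.5, 376) z [121.  125.2 126.9] px [232. 302.]
box
(array([572.3,   1.9]), array([33. , 84.8]), 15.1, 388) z [27.3 33.3 35.5] px [241. 204.]
byst
(array([ 576.2, -189.5]), array([26.6, 34.6]), 4.7, 166) z [16.7 20.1 22.1] px [261. 272.]
(array([ 569.8, -340.8]), array([23.3, 18.1]), 3.2, 164) z [28.3 44.3 48. ] px [276. 334.]
```

View pics/kc.png

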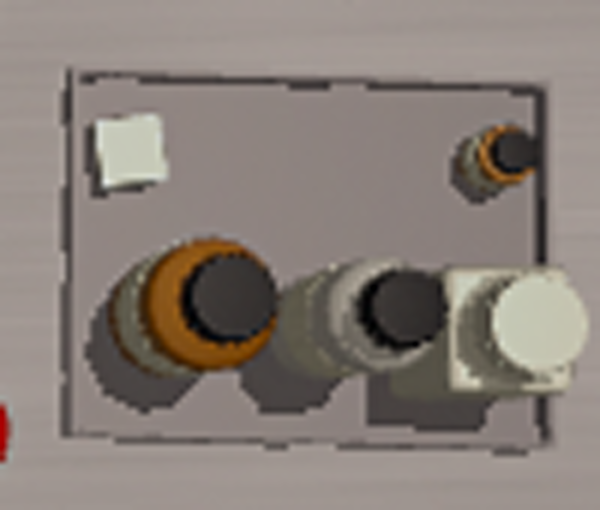

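View pics/kside.png

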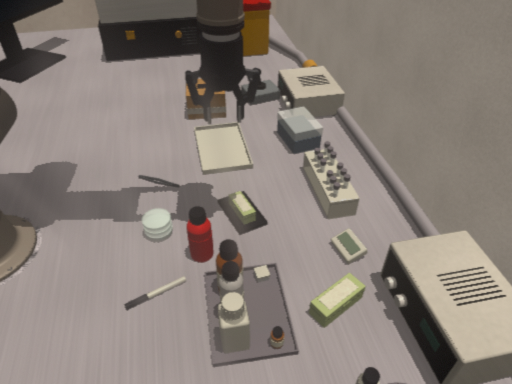

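```bash
python3 -c "
from plant import r
print(r.hand_in())"
```

```text
the job is handed in; nothing more can be done
None
```

The job is done and handed in at about 96 s of the 144 s allowed. I moved the three bottles to the spill tray, laid the slide box flat in the slide tray, then put each bottle back on the reagent tray.

**Bottle positions.** The last camera check showed all three bottles upright and within about 4 mm of where they started:

| Bottle | Offset in x (mm) | Offset in y (mm) |
|---|---|---|
| round_bottle | +2.5 | −3 |
| slim_bottle | +1 | −2.5 |
| square_bottle | −3.5 | +1 |

**Other items.** The slide box lies flat, centred within a few mm of the slide tray's middle and in line with it (about 15° against the tray's 15.7°). The coverslip box measured in its starting place. The oil vial has no starting measurement and was only compared by eye in the pictures, where it looked unmoved. The gripper ended open and clear of everything.

**What went wrong.**
- **Tool tilt:** the tool tilted during fast sweeps, up to about 4.5° while empty and 2.4° while holding something. I corrected it three times by pushing the arm to its reach limit. Each time joint 3 sat at about 0.036–0.04 rad, right at its stated lower limit of 0.04, and the force briefly read about 18 N.
- **Set-downs:** because of the tilt, the bottles and the slide box were set down leaning by up to about 2.3° and levelled as they were released.
- **Camera against arm:** the cameras and the arm's own position disagreed by 3–6 mm, so the offsets above compare camera with camera.

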